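# Inspect pallet feet and line up the sound ones

## Robot

A 6-joint arm with a two-finger parallel gripper is mounted at the origin on the work surface. World frame = base frame: x ahead of the robot, y to its left, z up, the work surface at z = 0. Lengths are in m, angles in rad, forces in N, time in s.
With the tool pointing down it reaches from about 0.375 to 0.975 m from the base axis. Payload 3.8 kg.
Tool frame: the origin (TCP) lies on the centre line of the jaws, within the pads' length; the fingertips stand 8 mm ahead of it and the grasp point (between the pads) lies 11 mm behind it; z points along the fingers, y is the direction in which the jaws open and shut (so a half turn about z gives the same grasp; the last joint's range is limited). The gripper opens to 85 mm and grips with 20 to 120 N. Pads are 22 mm wide; open, the fingers measure 114 mm over their backs; the gripper's body (76 mm by 85 mm) begins 54 mm behind the grasp point. The pads swing forward as they close: fully open they stand 13 mm farther back than shut.
Start: joints at [-1.312, 0.264, 1.604, -0, 1.274, -0.037], TCP at [0.197, -0.646, 0.239] pointing down, gripper open.
Joint ranges: [-2.63, 2.63], [-0.94, 2.18], [0.31, 2.57], [-1.31, 4.45], [0, 2.66], [-2.55, 2.55]. Speed limits (rad/s): [2.57, 2.57, 3.14, 3.14, 3.14, 3.14].

## Interface

Orientations are given as a rotation vector (axis times angle).
In Python, from workcell import * gives the robot as it stands.
- The arm moves only by the tool play_rows, never from a script. Its arguments are lists of equal length, an entry for each row: "slide": the shift along the tool's x, y, z in cm, a list of three; "delta_rot": the turn, a rotation vector about the tool's x, y, z in rad, a list of three. In form: {"slide": [[x, y, z], ...], "delta_rot": [[wx, wy, wz], ...]}. A call has 1 to 12 rows; each row is the pose to reach, as a shift and turn from the pose measured when the call began, along the tool's axes at that moment; what a row does not reach only later rows make up. A row lasts 1/12 s, in which the tool goes at most 41.7 mm and 7.16 degrees, less where a joint would pass 70% of its speed; a pose out of reach is approached as far as the arm can. A call with a gripper value outside its range is refused whole. "hand" is the opening, from 0 (shut) to 1 (fully open), set as the call begins (left out, the last holds). The fingers move at their own pace and stop on an object; "force" is the grip in N (left out, the last holds). Time passes only in rows, so rows that repeat a pose let the fingers close. It gives the time, the measured TCP pose, the force and the opening at its end, in the units of the state.
- read_state(): the state, without advancing time (a new reading comes with each control period).
- read_camera(name): name is "scene" or "top"; returns a dict with "image" (480x640x3 uint8, red, green, blue), "depth" (480x640 float32, m along the optical axis (not along the pixel's ray), 0 where there is no reading), "fovy" (degrees; the focal length in pixels is half the picture's height over the tangent of half this angle, whatever the lens; pixels are square), "cx", "cy" (the principal point, pixels), "k1" (the pictures are not rectified: a ray, as slopes to the right and down, at radius r is drawn at 1 + k1 r^2 times it, then the intrinsics apply), "world_from_camera" (4x4, takes a point from camera to world coordinates). Camera axes: x right, y up, looking along -z (the intrinsics and any distortion apply to the point x, -y, -z); pixel columns grow to the right and rows downward; lengths in m; the calibration is good to about 2 mm. A picture is of the moment at which its call begins.
- finish_job(): hands the job in, once; it reports no verdict.
Trained networks look in a picture, given as the dict that the camera call returned (one of the last four; its "shot" number tells which), for a name from the list of things; names that differ only in an ending like _2 or _b are one class to them, and where a whole thing is asked for, a point or a joint stands for the part that bears it (a point fixed in the world has none). Each returns a list of dicts, best first, with "conf" (0 to 1); they miss things now and then, are a little off and sometimes report something else, mostly with a low value. They report only what shows in the picture. A call takes as long as a camera call. They do not tell look-alikes from the thing itself.
- spot_in(target, picture): "bbox" ([centre column, centre row, width, height] in pixels, round what is visible of it).
- landmark_of(target, picture): "at" ([column, row] in pixels: a listed point, or the origin of a listed thing).
The state is a dict: "time": time; "q": joint angles; "joint_vel": joint speeds; "joint_torque": joint torques, N m; "tool_pos": TCP position; "tcp_rot": TCP orientation; "wrist_force": force on the tool from outside, world axes, zero at the start; "torque": the same for the moment, N m; "width": opening from 0.0 (shut) to 1.0 (fully open).
Only numpy, scipy, OpenCV 4.12 (cv2) and the standard library are available. Lean on these libraries where they do the work, as an engineer would, in place of code of your own. Each camera call takes 0.05 s, during which the arm holds its last target.

## Task

Turn every hollow blue pallet foot on the bench over, open side up, and look for the round boss in its middle. Push the feet that have the boss, still open side up, one behind another in single file between the guide rails until each is wholly past the mouth, and lay every foot whose boss is missing in the grey reject tray, also open side up. Leave the cans and the tape roll where they stand.

Things in the scene. Friction and masses are not known exactly. Their poses are not given: they have to be found in the camera images.
- foot_1: hollow blue pallet foot (or None if absent): 62 x 62 mm box, 56 high, walls 5 mm, 0.16 kg; open on one side (underside, down at the start), a 6 mm plate on the other; stands steadily on rim, plate or any wall. A 24 mm round boss inside may be missing. Origin: centre of the open rim plane; own z points to the plate (middle of the foot at z = 28 mm, balance nearer the plate); x, y square to the walls
- foot_1_mid (a point): what a gauge run straight in at the middle of this foot's open side would touch: the tip of the boss, 4 mm inside the rim plane (own z = 4 mm), if the foot has one; if its boss is missing, the bare inside of the plate, 50 mm inside (own z = 50 mm)
- foot_2: hollow blue pallet foot (or None if absent): 62 x 62 mm box, 56 high, walls 5 mm, 0.16 kg; open on one side (underside, down at the start), a 6 mm plate on the other; stands steadily on rim, plate or any wall. A 24 mm round boss inside may be missing. Origin: centre of the open rim plane; own z points to the plate (middle of the foot at z = 28 mm, balance nearer the plate); x, y square to the walls
- foot_2_mid (a point): what a gauge run straight in at the middle of this foot's open side would touch: the tip of the boss, 4 mm inside the rim plane (own z = 4 mm), if the foot has one; if its boss is missing, the bare inside of the plate, 50 mm inside (own z = 50 mm)
- foot_3: hollow blue pallet foot (or None if absent): 62 x 62 mm box, 56 high, walls 5 mm, 0.16 kg; open on one side (underside, down at the start), a 6 mm plate on the other; stands steadily on rim, plate or any wall. A 24 mm round boss inside may be missing. Origin: centre of the open rim plane; own z points to the plate (middle of the foot at z = 28 mm, balance nearer the plate); x, y square to the walls
- foot_3_mid (a point): what a gauge run straight in at the middle of this foot's open side would touch: the tip of the boss, 4 mm inside the rim plane (own z = 4 mm), if the foot has one; if its boss is missing, the bare inside of the plate, 50 mm inside (own z = 50 mm)
- foot_4: hollow blue pallet foot (or None if absent): 62 x 62 mm box, 56 high, walls 5 mm, 0.16 kg; open on one side (underside, down at the start), a 6 mm plate on the other; stands steadily on rim, plate or any wall. A 24 mm round boss inside may be missing. Origin: centre of the open rim plane; own z points to the plate (middle of the foot at z = 28 mm, balance nearer the plate); x, y square to the walls
- foot_4_mid (a point): what a gauge run straight in at the middle of this foot's open side would touch: the tip of the boss, 4 mm inside the rim plane (own z = 4 mm), if the foot has one; if its boss is missing, the bare inside of the plate, 50 mm inside (own z = 50 mm)
- foot_5: hollow blue pallet foot (or None if absent): 62 x 62 mm box, 56 high, walls 5 mm, 0.16 kg; open on one side (underside, down at the start), a 6 mm plate on the other; stands steadily on rim, plate or any wall. A 24 mm round boss inside may be missing. Origin: centre of the open rim plane; own z points to the plate (middle of the foot at z = 28 mm, balance nearer the plate); x, y square to the walls
- foot_5_mid (a point): what a gauge run straight in at the middle of this foot's open side would touch: the tip of the boss, 4 mm inside the rim plane (own z = 4 mm), if the foot has one; if its boss is missing, the bare inside of the plate, 50 mm inside (own z = 50 mm)
- lane: fixed guide lane: two aluminium rails 45 mm high, 10 thick, 70 apart inside, 215 long, far end closed, bench as floor; two straps cross it 75 and 155 mm in, undersides 68 mm up. Guides flare out over the 33 mm before the mouth to about 108 mm clear. Origin: at bench height on the centre line at the mouth (start of the parallel rails); x points into the lane, y left
- tray: grey plastic reject tray fixed to the bench (place and heading vary), 180 mm along its x and 230 mm along its y, walls 5 mm thick and 35 mm high, floor 5 mm thick. Origin: centre of its underside
- can_a: steel food can standing by, 75 mm across, 110 mm high; origin at the centre of its underside, z up. Not part of the job
- can_b: steel food can standing by, 75 mm across, 110 mm high; origin at the centre of its underside, z up. Not part of the job
- tape: roll of brown tape lying by, 96 mm across, 30 mm high; origin at the centre of its underside. Not part of the job
- mat: thin black rubber mat on the bench, 260 x 200 mm, 1 mm thick, always in the same place between the feet and the lane: clear room for turning feet over. Origin at its centre
Things that resemble listed ones, but are neither listed nor needed, are in the scene too. Leave any turquoise look-alike of the foot_3 alone.

How it is judged:
At the end, for the whole second after the job is handed in: every foot present is open side up (within 8 degrees) and at rest; those with a boss stand on the bench between the parallel rails, within 12 mm of the lane's centre line, with no more than 5 mm of a foot left outside the mouth; those without a boss stand on the floor of the reject tray (angle between each of foot_1, foot_2, foot_3, foot_4, foot_5's own z axis and vertical above 3 rad and linear speed of each of foot_1, foot_2, foot_3, foot_4, foot_5 below 0.02 m/s and angular speed of each of foot_1, foot_2, foot_3, foot_4, foot_5 below 0.2 rad/s and x of foot_1 in the frame of lane between 0.026 and 0.2 m and y of foot_1 in the frame of lane between -0.012 and 0.012 m and height (world z) of each of foot_1, foot_3, foot_5 below 0.064 m and x of foot_2 in the frame of tray between -0.06 and 0.06 m and y of foot_2 in the frame of tray between -0.085 and 0.085 m and height (world z) of each of foot_2, foot_4 below 0.07 m and x of foot_3 in the frame of lane between 0.026 and 0.2 m and y of foot_3 in the frame of lane between -0.012 and 0.012 m and x of foot_4 in the frame of tray between -0.06 and 0.06 m and y of foot_4 in the frame of tray between -0.085 and 0.085 m and x of foot_5 in the frame of lane between 0.026 and 0.2 m and y of foot_5 in the frame of lane between -0.012 and 0.012 m); the robot touches nothing.
It fails at once if a can or the tape roll is pushed more than 4 cm from its place or a can is knocked over (distance of any of can_a, can_b, tape from where it was at the start of the episode above 0.04 m or angle between any of can_a, can_b's own z axis and vertical above 0.5 rad).
Of foot_1, foot_2, foot_3, foot_4, foot_5 only 3 to 4 are there at a start; the rules pass over those that are not, and their reading is None.
At some moment in a run one of foot_1, foot_2, foot_3, foot_4, foot_5 may be knocked a few centimetres aside while the robot is not near it.
Once in a run the grip may slacken for a moment while it holds something.
It also fails if it takes over 210 s, if anything falls off the work surface, if the arm or the gripper's body presses on something with over 40 N, if the wrist force passes 120 N, or if a joint passes its speed limit or range.

## Working session

There is one attempt and no reset: what is moved stays moved. The work goes in short steps, Python scripts to look and compute and a tool call to move; the robot and the scene stay as the last step left them, time stands still between calls to the robot, and variables do not carry over. Pictures are saved under pics/ and viewed, and the job is handed in when it is done.

Besides the shell and the picture viewer there is one more tool, called after "Emit:" by a JSON object that holds its "op" and its "data", one argument or row to a line. play_rows: Moves the arm, as the interface text tells. Its arguments: {"type":"object","properties":{"slide":{"type":"array"},"delta_rot":{"type":"array"},"hand":{"type":"number"},"force":{"type":"number"}},"required":["slide","delta_rot"]}

```bash
ls; mkdir -p pics; cat > h.py <<'E'
from workcell import *
import numpy as np, cv2
from scipy.spatial.transform import Rotation as R
def save(p,n): cv2.imwrite('pics/'+n,p['image'][:,:,::-1])
def intr(p):
    f=240/np.tan(np.radians(p['fovy'])/2); return f,p['cx'],p['cy'],p['k1']
def ray(p,u,v):
    f,cx,cy,k=intr(p); x=(np.asarray(u,float)-cx)/f; y=(np.asarray(v,float)-cy)/f
    X,Y=x.copy(),y.copy()
    for _ in range(20):
        s=1+k*(X*X+Y*Y); X=x/s; Y=y/s
    return X,Y
def atz(p,u,v,z):
    X,Y=ray(p,u,v); T=np.array(p['world_from_camera']); d=T[:3,:3]@np.stack([X,-Y,-np.ones_like(X)]).reshape(3,-1)
    o=T[:3,3]; t=(z-o[2])/d[2]; return (o[:,None]+d*t).T
def cloud(p):
    v,u=np.mgrid[0:480,0:640]; X,Y=ray(p,u,v); D=p['depth']; T=np.array(p['world_from_camera'])
    P=np.stack([X*D,-Y*D,-D],-1)@T[:3,:3].T+T[:3,3]; P[D==0]=np.nan; return P
def proj(p,P):
    T=np.array(p['world_from_camera']); c=(np.atleast_2d(P)-T[:3,3])@T[:3,:3]; f,cx,cy,k=intr(p)
    x=c[:,0]/-c[:,2]; y=-c[:,1]/-c[:,2]; s=1+k*(x*x+y*y); return np.stack([cx+f*x*s,cy+f*y*s],-1)
E
python3 - <<'E'
from h import *
for n in['scene','top']:
    p=read_camera(n); save(p,n+'0.png'); print(n,p['fovy'],p['cx'],p['cy'],p['k1'],np.round(p['world_from_camera'],3).tolist())
    for t in['foot_1','lane','tray','can_a','tape','mat']:
        for d in landmark_of(t,p): print(t,np.round(d['at']),round(d['conf'],2),np.round(atz(p,*d['at'],0),3))
print(read_state())
E
```

```text
pics
scene 52.50399782986872 316.8848005435126 240.3495404600322 0.01930729056672791 [[0.113, -0.817, 0.565, 1.261], [0.994, 0.093, -0.064, -0.077], [0.0, 0.569, 0.822, 1.055], [0.0, 0.0, 0.0, 1.0]]
foot_1 [382. 196.] 0.77 [[0.405 0.204 0.   ]]
foot_1 [445. 227.] 0.69 [[0.531 0.352 0.   ]]
foot_1 [484. 222.] 0.6 [[0.528 0.46  0.   ]]
foot_1 [432. 190.] 0.58 [[0.401 0.347 0.   ]]
foot_1 [474. 186.] 0.58 [[0.397 0.471 0.   ]]
lane [237. 248.] 0.73 [[ 0.536 -0.204  0.   ]]
can_a [332. 306.] 0.86 [[0.73  0.021 0.   ]]
can_a [379. 306.] 0.77 [[0.743 0.131 0.   ]]
tape [140. 281.] 0.94 [[ 0.609 -0.446  0.   ]]
mat [324. 228.] 0.88 [[0.499 0.027 0.   ]]
top 46.30361209821962 322.83150399847943 248.66998059873936 -0.1602375505402725 [[0.011, 0.995, -0.1, 0.446], [-1.0, 0.012, 0.011, 0.023], [0.012, 0.1, 0.995, 1.277], [0.0, 0.0, 0.0, 1.0]]
foot_1 [238. 325.] 0.92 [[0.398 0.199 0.   ]]
foot_1 [173. 266.] 0.79 [[0.53  0.353 0.   ]]
foot_1 [124. 324.] 0.69 [[0.395 0.465 0.   ]]
foot_1 [176. 328.] 0.58 [[0.388 0.341 0.   ]]
lane [413. 270.] 0.92 [[ 0.527 -0.2    0.   ]]
tray [485. 327.] 0.97 [[ 
[... 181 characters left out ...]
[0.501 0.038 0.   ]]
{'time': 0.7, 'q': array([-1.31190473e+00,  2.63838646e-01,  1.60395843e+00,  1.54544595e-05,
        1.27367387e+00, -3.68756684e-02]), 'joint_vel': array([-2.67028699e-04,  6.21146510e-05,  7.14704022e-04, -1.34496112e-03,
        8.65199206e-04, -5.97615014e-04]), 'joint_torque': array([-7.48518905e-04, -5.14844656e+01, -3.67619741e+01, -5.21097593e-05,
        4.91445280e-04, -8.04802028e-06]), 'tool_pos': array([ 0.19677022, -0.64570988,  0.2393436 ]), 'tcp_rot': array([3.10718560e+00, 4.62873973e-01, 4.42480249e-05]), 'wrist_force': array([-0.3861395 ,  0.49485818, -0.47127334]), 'torque': array([ 0.02083807, -0.00425056,  0.04222169]), 'width': 1.0035101729411637}
```

View pics/scene0.png

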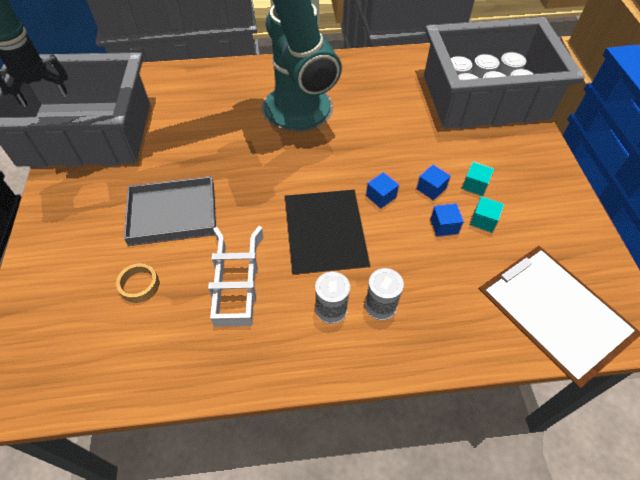

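View pics/top0.png

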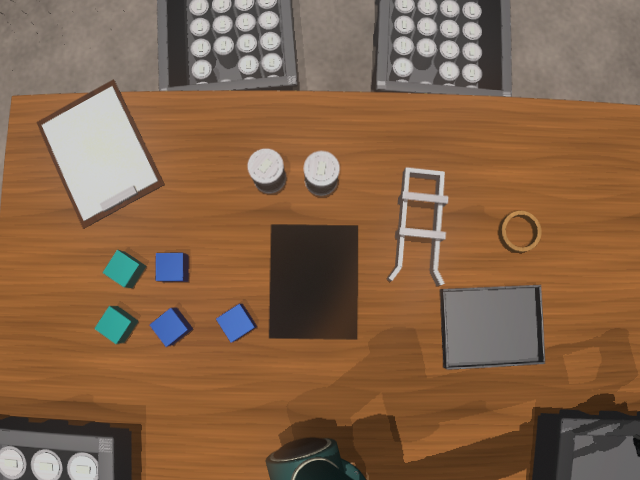

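Blue feet are at top pixels (172,266), (170,326) and (236,322). The two turquoise look-alikes are at (123,268) and (116,325), and I'll leave those alone. Next I'll measure the exact poses.

```bash
cat >> h.py <<'E'
def feet(p,zmin=.045,zmax=.068,area=150):
    """blue blobs: top face fit from depth. returns list of (cx,cy,yawdeg,size,z,pix)"""
    hsv=cv2.cvtColor(p['image'],cv2.COLOR_RGB2HSV); m=((hsv[...,0]>105)&(hsv[...,0]<130)&(hsv[...,1]>120)&(hsv[...,2]>60)).astype(np.uint8)
    C=cloud(p); n,l,st,ce=cv2.connectedComponentsWithStats(m); out=[]
    for i in range(1,n):
        if st[i,4]<area: continue
        Q=C[l==i]; Q=Q[np.isfinite(Q[:,0])]
        if len(Q)<50 or abs(np.median(Q[:,0])-.5)>.35: continue
        T=Q[(Q[:,2]>zmin)&(Q[:,2]<zmax)]
        if len(T)<40: print('blob',ce[i],len(T),np.median(Q,0)); continue
        r=cv2.minAreaRect((T[:,:2]*1000).astype(np.float32)); out.append((np.round(r[0],1),np.round(r[1],1),round(r[2],1),round(float(np.median(T[:,2])),4),np.round(ce[i])))
    return out
E
python3 - <<'E'
from h import *
for n in['scene','top']:
    p=read_camera(n)
    print(n,*feet(p),sep='\n')
    C=cloud(p)
    B=C[(C[...,2]>.035)&(C[...,2]<.055)&(C[...,0]>.45)&(C[...,1]<-.1)&(C[...,1]>-.33)]
    print('lane',len(B)); 
    for x in np.arange(.48,.80,.02):
        b=B[abs(B[:,0]-x)<.01][:,1]
        if len(b): 
            h=np.sort(b); g=np.diff(h); k=np.argmax(g); print(round(x,2),h[0].round(3),h[k].round(3),h[k+1].round(3),h[-1].round(3),len(b))
    B=C[(C[...,2]>.025)&(C[...,2]<.045)&(C[...,0]<.5)&(C[...,0]>.25)&(C[...,1]<-.2)&(C[...,1]>-.55)]
    print('tray',len(B),cv2.minAreaRect((B[:,:2]*1000).astype(np.float32)))
p=read_camera('top');save(p,'t1.png');im=cv2.imread('pics/t1.png')[140:380,90:560]
cv2.imwrite('pics/t1c.png',cv2.resize(im,None,fx=1.7,fy=1.7))
E
```

```text
scene
(array([397.9, 347. ]), array([63.1, 65.6]), 38.7, 0.0556, array([433., 182.]))
(array([409.1, 199. ]), array([62.3, 66.6]), 34.3, 0.0555, array([382., 189.]))
(array([530.3, 348. ]), array([62.7, 64.9]), 89.7, 0.0556, array([446., 219.]))
lane 1053
0.48 -0.327 -0.314 -0.304 -0.26 22
0.5 -0.324 -0.246 -0.147 -0.136 27
0.52 -0.254 -0.236 -0.163 -0.136 83
0.54 -0.246 -0.234 -0.166 -0.151 65
0.56 -0.246 -0.236 -0.167 -0.157 63
0.58 -0.249 -0.238 -0.167 -0.159 33
0.6 -0.257 -0.241 -0.171 -0.155 46
0.62 -0.257 -0.242 -0.172 -0.156 80
0.64 -0.256 -0.244 -0.174 -0.164 73
0.66 -0.255 -0.245 -0.175 -0.166 42
0.68 -0.264 -0.248 -0.178 -0.162 46
0.7 -0.264 -0.249 -0.178 -0.163 91
0.72 -0.262 -0.25 -0.182 -0.17 80
0.74 -0.264 -0.194 -0.184 -0.172 129
0.76 -0.264 -0.236 -0.235 -0.173 167
tray 857 ((408.01824951171875, -376.06683349609375), (194.29380798339844, 230.80772399902344), 2.6189420223236084)
top
(array([525.1, 347. ]), array([60.6, 61.1]), 1.5, 0.0554, array([169., 266.]))
(array([404.4, 197.8]), array([61.3, 61.7]), 33.6, 0.0555, array([235., 323.]))
(array([392.6, 344. ]), array([62.2, 62.5]), 40.2, 0.0553, array([169., 327.]))
lane 1244
0.48 -0.328 -0.278 -0.268 -0.258 31
0.5 -0.259 -0.244 -0.149 -0.137 60
0.52 -0.252 -0.236 -0.162 -0.139 101
0.54 -0.249 -0.236 -0.167 -0.153 99
0.56 -0.25 -0.237 -0.167 -0.157 94
0.58 -0.251 -0.24 -0.169 -0.159 93
0.6 -0.255 -0.242 -0.172 -0.156 53
0.62 -0.254 -0.244 -0.174 -0.156 61
0.64 -0.253 -0.245 -0.175 -0.164 81
0.66 -0.262 -0.245 -0.177 -0.166 95
0.68 -0.264 -0.248 -0.179 -0.161 56
0.7 -0.261 -0.249 -0.182 -0.163 61
0.72 -0.262 -0.251 -0.182 -0.172 87
0.74 -0.265 -0.195 -0.193 -0.173 208
0.76 -0.256 -0.256 -0.239 -0.175 56
tray 977 ((406.1711730957031, -372.9165344238281), (195.7762908935547, 242.94618225097656), 2.6102113723754883)
```

View pics/t1c.png

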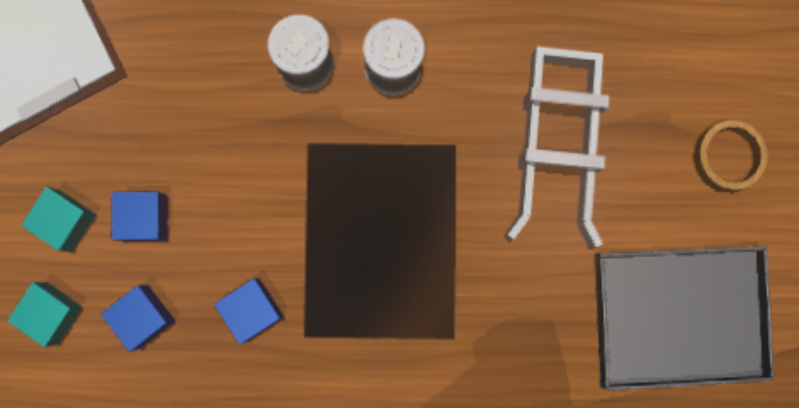

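```bash
cat >> h.py <<'E'
def pose(x,y,z,yaw,tilt=0,yt=0):
    """yaw: world angle (deg) of tool x when pointing down; tilt deg about tool y (z->x, outward along yaw)"""
    a=np.radians(yaw); Rd=np.array([[np.cos(a),np.sin(a),0],[np.sin(a),-np.cos(a),0],[0,0,-1]])
    return np.array([x,y,z]),R.from_matrix(Rd)*R.from_euler('y',tilt,degrees=True)
def rel(P,Q=None,s=None):
    s=s or read_state(); R0=R.from_rotvec(s['tcp_rot'])
    return np.round(R0.inv().apply(P-s['tool_pos'])*100,2).tolist(), np.round((R0.inv()*Q).as_rotvec(),3).tolist()
def show(*ps):
    s=read_state()
    for p in ps:
        a,b=rel(*p,s=s); print('slide',a,'rot',b,'rows>=',int(np.ceil(max(np.linalg.norm(a)/4.17,np.linalg.norm(b)/.125))))
E
python3 - <<'E'
from h import *
show(pose(.5,-.25,.24,0),pose(.45,.15,.2,34),pose(.406,.198,.14,34))
E
```

```text
slide [40.54, -29.01, -0.07] rot [0.0, 0.0, 0.296] rows>= 12
slide [47.42, -68.73, 3.93] rot [0.0, 0.0, -0.298] rows>= 21
slide [44.61, -74.6, 9.93] rot [0.0, 0.0, -0.298] rows>= 21
```

Emit:
{"op": "play_rows", "data": {
  "slide": [
    [40.5, -29, 0],
    [40.5, -29, 0],
    [40.5, -29, 0],
    [40.5, -29, 0],
    [40.5, -29, 0],
    [40.5, -29, 0],
    [40.5, -29, 0],
    [40.5, -29, 0],
    [40.5, -29, 0],
    [40.5, -29, 0],
    [40.5, -29, 0],
    [47.4, -68.7, 4]
  ],
  "delta_rot": [
    [0, 0, 0],
    [0, 0, 0],
    [0, 0, 0],
    [0, 0, 0],
    [0, 0, 0],
    [0, 0, 0],
    [0, 0, 0],
    [0, 0, 0],
    [0, 0, 0],
    [0, 0, 0],
    [0, 0, 0],
    [0, 0, -0.3]
  ],
  "hand": 1,
  "force": 50
}}

```text
time: 1.85
tool_pos: [0.4776, -0.2398, 0.2368]
tcp_rot: [3.069, 0.658, 0.008]
wrist_force: [1.2, -0.5, 0.9]
width: 1.0
```

```bash
python3 - <<'E'
from h import *
s=read_state();print(s['q'],s['tool_pos'],s['time'])
o=.008*np.array([np.cos(np.radians(34)),np.sin(np.radians(34))])
show(pose(.406+o[0],.198+o[1],.14,34),pose(.406+o[0],.198+o[1],.02,34))
E
```

```text
[-5.12432756e-01 -4.84220307e-03  1.91023604e+00  9.14772287e-04
  1.23048082e+00  6.35863955e-01] [ 0.4775908  -0.2397663   0.23684345] 1.85
slide [12.16, -43.04, 9.56] rot [0.004, -0.004, -0.171] rows>= 11
slide [12.11, -43.09, 21.56] rot [0.004, -0.004, -0.171] rows>= 12
```

Emit:
{"op": "play_rows", "data": {
  "slide": [
    [12.1, -43, 9.6],
    [12.1, -43, 9.6],
    [12.1, -43, 9.6],
    [12.1, -43, 9.6],
    [12.1, -43, 9.6],
    [12.1, -43, 9.6],
    [12.1, -43, 9.6],
    [12.1, -43, 9.6],
    [12.1, -43, 9.6],
    [12.1, -43, 9.6],
    [12.1, -43, 9.6],
    [12.1, -43, 9.6]
  ],
  "delta_rot": [
    [0, 0, -0.17],
    [0, 0, -0.17],
    [0, 0, -0.17],
    [0, 0, -0.17],
    [0, 0, -0.17],
    [0, 0, -0.17],
    [0, 0, -0.17],
    [0, 0, -0.17],
    [0, 0, -0.17],
    [0, 0, -0.17],
    [0, 0, -0.17],
    [0, 0, -0.17]
  ]
}}

```text
time: 2.85
tool_pos: [0.4103, 0.2073, 0.1386]
tcp_rot: [3.001, 0.925, 0.006]
wrist_force: [-0.6, -0.1, -0.6]
width: 0.997
```

```bash
python3 - <<'E'
from h import *
s=read_state();print(s['q'],s['tool_pos'],s['time'])
p=read_camera('scene');print(*feet(p),sep='\n');save(p,'s2.png')
o=.008*np.array([np.cos(np.radians(34)),np.sin(np.radians(34))])
show(pose(.406+o[0],.198+o[1],.02,34))
E
```

```text
[ 4.14598330e-01 -6.19527519e-02  2.15683905e+00 -1.46692359e-03
  1.04310935e+00  1.38814172e+00] [0.41028002 0.20730246 0.13856731] 2.85
(array([397.1, 347.1]), array([62., 67.]), 40.2, 0.0555, array([433., 182.]))
(array([409.7, 198.6]), array([63. , 65.9]), 32.7, 0.0556, array([382., 190.]))
(array([530.6, 348.5]), array([65.9, 62.3]), 0.7, 0.0556, array([446., 219.]))
slide [-0.02, 0.24, 11.9] rot [0.004, -0.002, 0.005] rows>= 3
```

View pics/s2.png

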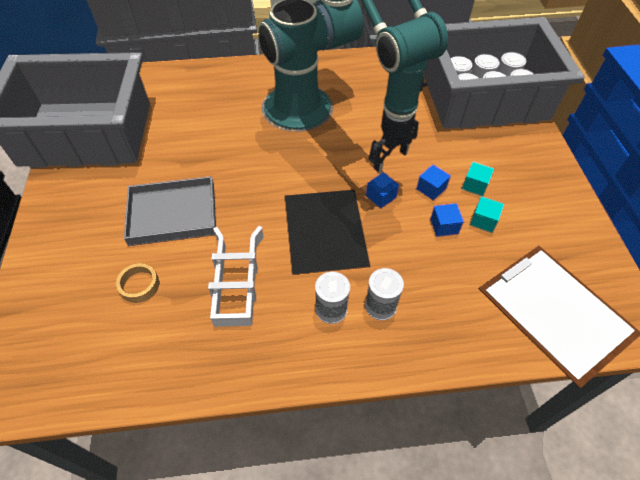

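The open gripper is above the foot at (382,190), with the jaws in line with its walls. Now I'll go down and grip.

Emit:
{"op": "play_rows", "data": {
  "slide": [
    [0, 0.2, 4],
    [0, 0.2, 8],
    [0, 0.2, 10.5],
    [0, 0.2, 11.8],
    [0, 0.2, 11.8]
  ],
  "delta_rot": [
    [0, 0, 0],
    [0, 0, 0],
    [0, 0, 0],
    [0, 0, 0],
    [0, 0, 0]
  ]
}}

```text
time: 3.32
tool_pos: [0.4098, 0.2005, 0.0178]
tcp_rot: [2.998, 0.923, -0.006]
wrist_force: [0.1, 0.3, 0.2]
width: 1.002
```

Emit:
{"op": "play_rows", "data": {
  "slide": [
    [0, 0, 0],
    [0, 0, 0],
    [0, 0, 0],
    [0, 0, 0],
    [0, 0, 0],
    [0, 0, 0]
  ],
  "delta_rot": [
    [0, 0, 0],
    [0, 0, 0],
    [0, 0, 0],
    [0, 0, 0],
    [0, 0, 0],
    [0, 0, 0]
  ],
  "hand": 0.5,
  "force": 50
}}

```text
time: 3.82
tool_pos: [0.4108, 0.2007, 0.019]
tcp_rot: [2.998, 0.923, -0.002]
wrist_force: [0.7, -1.1, 3.0]
width: 0.717
```

```bash
python3 - <<'E'
from h import *
s=read_state();print(s['tool_pos'],s['time'],s['width'])
show(pose(.42,.2,.10,30),pose(.54,.06,.13,6,0),pose(.54,.06,.13,6,70))
E
```

```text
[0.410847   0.2006983  0.01895323] 3.8167 0.717057821989233
slide [0.7, 0.6, -8.1] rot [0.004, 0.002, 0.074] rows>= 2
slide [2.73, 18.94, -11.04] rot [0.004, 0.002, 0.493] rows>= 6
slide [2.73, 18.94, -11.04] rot [-0.297, 1.197, 0.432] rows>= 11
```

Emit:
{"op": "play_rows", "data": {
  "slide": [
    [0, 0, -4],
    [0, 0, -8],
    [0.7, 3.5, -9],
    [1.2, 7, -10],
    [1.8, 11, -11],
    [2.3, 15, -11],
    [2.7, 18.9, -11],
    [2.7, 18.9, -11],
    [2.7, 18.9, -11]
  ],
  "delta_rot": [
    [0, 0, 0],
    [0, 0, 0],
    [0, 0, 0.1],
    [0, 0, 0.2],
    [0, 0, 0.3],
    [0, 0, 0.4],
    [0, 0, 0.49],
    [0, 0, 0.49],
    [0, 0, 0.49]
  ]
}}

```text
time: 4.57
tool_pos: [0.5406, 0.0585, 0.1298]
tcp_rot: [3.133, 0.164, 0.0]
wrist_force: [-0.0, 0.6, -1.3]
width: 0.72
```

Emit:
{"op": "play_rows", "data": {
  "slide": [
    [0, 0, 0],
    [0, 0, 0],
    [0, 0, 0],
    [0, 0, 0],
    [0, 0, 0],
    [0, 0, 0],
    [0, 0, 0],
    [0, 0, 0],
    [0, 0, 0],
    [0, 0, 0],
    [0, 0, 0],
    [0, 0, 0]
  ],
  "delta_rot": [
    [0, 0.12, 0],
    [0, 0.24, 0],
    [0, 0.36, 0],
    [0, 0.48, 0],
    [0, 0.6, 0],
    [0, 0.72, 0],
    [0, 0.84, 0],
    [0, 0.96, 0],
    [0, 1.08, 0],
    [0, 1.2, 0],
    [0, 1.22, 0],
    [0, 1.22, 0]
  ]
}}

```text
time: 5.57
tool_pos: [0.5341, 0.0815, 0.127]
tcp_rot: [-2.805, -0.187, -1.188]
wrist_force: [0.5, 0.1, -1.8]
width: 0.718
```

```bash
python3 - <<'E'
from h import *
s=read_state();print(s['q'],s['tool_pos'],s['time'],s['width'])
Rm=R.from_rotvec(s['tcp_rot']).as_matrix();print(Rm.round(3))
p=read_camera('scene');save(p,'s3.png');cv2.imwrite('pics/s3.png',cv2.resize(cv2.imread('pics/s3.png')[100:300,200:460],None,fx=3,fy=3))
E
```

```text
[ 0.04273701 -0.23308787  2.5545743   1.36484251  0.10153724  0.15885502] [0.53411537 0.08149923 0.12702141] 5.5667 0.7175743546020997
[[ 0.69   0.147  0.708]
 [ 0.077 -0.989  0.13 ]
 [ 0.719 -0.035 -0.694]]
```

View pics/s3.png

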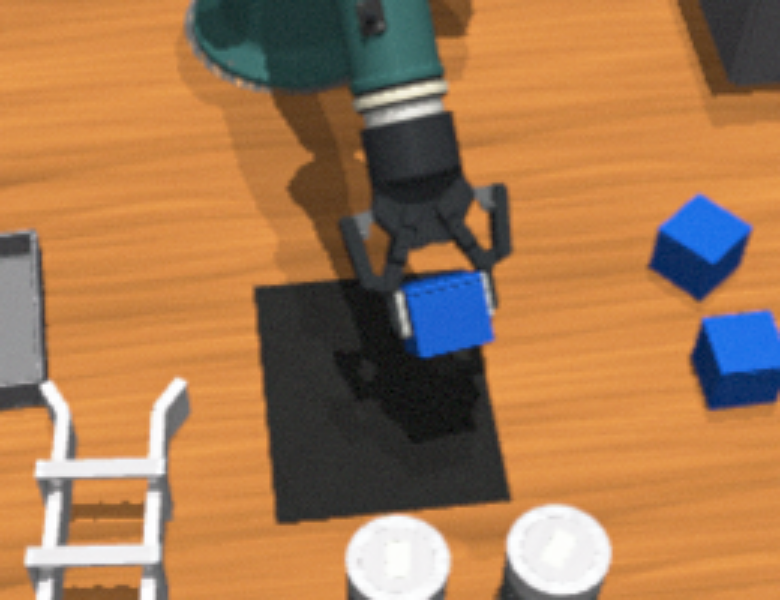

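The outward tilt runs into the joint 3 and joint 5 limits at about 46°. I'll bring the tool back to pointing down, turn it so its x axis is tangential, and tilt sideways using joint 4.

```bash
python3 - <<'E'
from h import *
show(pose(.54,.10,.17,20,25),pose(.53,.10,.17,30,0))
E
```

```text
slide [3.7, -1.9, -2.35] rot [0.089, -0.369, -0.185] rows>= 4
slide [3.01, -2.05, -3.06] rot [0.118, -0.8, -0.369] rows>= 8
```

Emit:
{"op": "play_rows", "data": {
  "slide": [
    [2, -1, -1.2],
    [3.7, -1.9, -2.4],
    [3.7, -1.9, -2.4],
    [3.7, -1.9, -2.4],
    [3, -2, -3],
    [3, -2, -3],
    [3, -2, -3],
    [3, -2, -3],
    [3, -2, -3],
    [3, -2, -3]
  ],
  "delta_rot": [
    [0.02, -0.09, -0.04],
    [0.04, -0.18, -0.09],
    [0.07, -0.27, -0.13],
    [0.09, -0.37, -0.185],
    [0.118, -0.8, -0.37],
    [0.118, -0.8, -0.37],
    [0.118, -0.8, -0.37],
    [0.118, -0.8, -0.37],
    [0.118, -0.8, -0.37],
    [0.118, -0.8, -0.37]
  ]
}}

```text
time: 6.45
tool_pos: [0.5304, 0.0988, 0.1709]
tcp_rot: [-3.038, -0.792, -0.054]
wrist_force: [-0.2, 0.8, -2.0]
width: 0.718
```

```bash
python3 - <<'E'
from h import *
s=read_state();print(s['q'],s['tool_pos'],s['time'],s['width'])
show(pose(.53,.12,.15,100,0))
E
```

```text
[0.1342072  0.04071758 1.99087722 0.00688101 1.07607426 1.19200765] [0.53043512 0.09882053 0.170855  ] 6.45 0.7181189909865144
slide [0.92, -1.88, 2.11] rot [0.027, -0.025, -1.235] rows>= 10
```

Emit:
{"op": "play_rows", "data": {
  "slide": [
    [0.9, -1.9, 2],
    [0.9, -1.9, 2],
    [0.9, -1.9, 2],
    [0.9, -1.9, 2],
    [0.9, -1.9, 2],
    [0.9, -1.9, 2],
    [0.9, -1.9, 2],
    [0.9, -1.9, 2],
    [0.9, -1.9, 2],
    [0.9, -1.9, 2],
    [0.9, -1.9, 2],
    [0.9, -1.9, 2]
  ],
  "delta_rot": [
    [0.02, -0.02, -0.12],
    [0.02, -0.02, -0.24],
    [0.02, -0.02, -0.36],
    [0.02, -0.02, -0.48],
    [0.02, -0.02, -0.6],
    [0.02, -0.02, -0.72],
    [0.02, -0.02, -0.84],
    [0.02, -0.02, -0.96],
    [0.02, -0.02, -1.08],
    [0.02, -0.02, -1.2],
    [0.02, -0.02, -1.235],
    [0.02, -0.02, -1.235]
  ]
}}

```text
time: 7.45
tool_pos: [0.5288, 0.1198, 0.1508]
tcp_rot: [2.015, 2.401, 0.006]
wrist_force: [-0.4, 0.2, -0.8]
width: 0.721
```

Emit:
{"op": "play_rows", "data": {
  "slide": [
    [0, 0, 0],
    [0, 0, 0],
    [0, 0, 0],
    [0, 0, 0],
    [0, 0, 0],
    [0, 0, 0],
    [0, 0, 0],
    [0, 0, 0],
    [0, 0, 0],
    [0, 0, 0],
    [0, 0, 0],
    [0, 0, 0]
  ],
  "delta_rot": [
    [0, 0.12, 0],
    [0, 0.24, 0],
    [0, 0.36, 0],
    [0, 0.48, 0],
    [0, 0.6, 0],
    [0, 0.72, 0],
    [0, 0.84, 0],
    [0, 0.96, 0],
    [0, 1.08, 0],
    [0, 1.2, 0],
    [0, 1.22, 0],
    [0, 1.22, 0]
  ]
}}

```text
time: 8.45
tool_pos: [0.5273, 0.1196, 0.1479]
tcp_rot: [-1.312, -1.562, -0.912]
wrist_force: [0.1, -0.6, -2.5]
width: 0.722
```

```bash
python3 - <<'E'
from h import *
s=read_state();print(s['q'],s['tool_pos'],s['time'],s['width'])
Rm=R.from_rotvec(s['tcp_rot']).as_matrix();print(Rm.round(3))
p=read_camera('scene');save(p,'s4.png');cv2.imwrite('pics/s4.png',cv2.resize(cv2.imread('pics/s4.png')[60:280,200:480],None,fx=2.7,fy=2.7))
E
```

```text
[-0.3620857   0.5085172   1.93129591  0.93845966  1.61585591 -0.9809824 ] [0.52725205 0.1196312  0.14791015] 8.45 0.7220030813244663
[[-0.059  0.985 -0.163]
 [ 0.342  0.174  0.924]
 [ 0.938 -0.001 -0.347]]
```

View pics/s4.png

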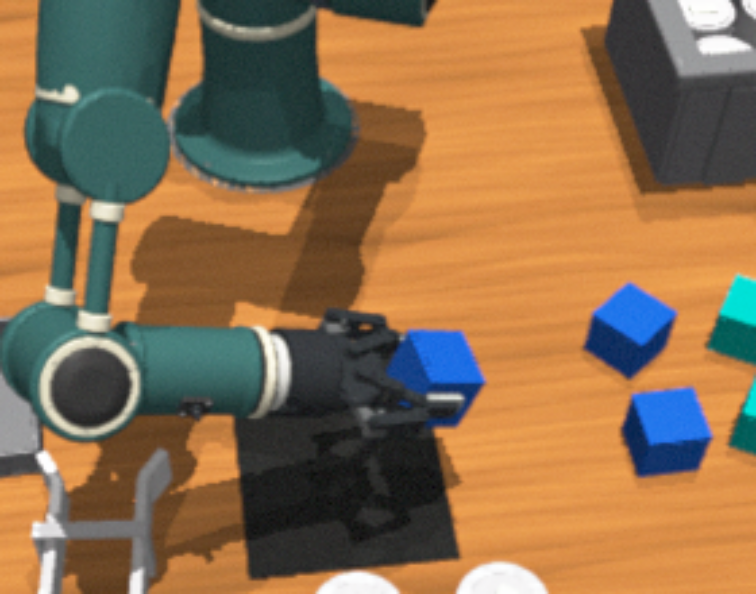

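Emit:
{"op": "play_rows", "data": {
  "slide": [
    [-2.4, 0, 0.9],
    [-4.8, 0, 1.8],
    [-7.2, 0, 2.7],
    [-8.8, 0, 3.3],
    [-9.8, 0, 3.6],
    [-9.8, 0, 3.6],
    [-9.8, 0, 3.6]
  ],
  "delta_rot": [
    [0, 0, 0],
    [0, 0, 0],
    [0, 0, 0],
    [0, 0, 0],
    [0, 0, 0],
    [0, 0, 0],
    [0, 0, 0]
  ]
}}

```text
time: 9.08
tool_pos: [0.5289, 0.12, 0.0464]
tcp_rot: [-1.31, -1.569, -0.914]
wrist_force: [0.3, -0.4, -1.2]
width: 0.722
```

Emit:
{"op": "play_rows", "data": {
  "slide": [
    [0, 0, 0],
    [0, 0, 0],
    [0, 0, 0],
    [0, 0, 0],
    [0, 0, 0],
    [0, 0, 0]
  ],
  "delta_rot": [
    [0, 0, 0],
    [0, 0, 0],
    [0, 0, 0],
    [0, 0, 0],
    [0, 0, 0],
    [0, 0, 0]
  ],
  "hand": 1
}}

```text
time: 9.58
tool_pos: [0.529, 0.1199, 0.0466]
tcp_rot: [-1.31, -1.569, -0.914]
wrist_force: [-0.4, 0.0, 0.1]
width: 0.998
```

```bash
python3 - <<'E'
from h import *
s=read_state();print(s['q'],s['tool_pos'],s['time'],s['width'])
p=read_camera('scene');save(p,'s5.png');cv2.imwrite('pics/s5.png',cv2.resize(cv2.imread('pics/s5.png')[60:280,200:480],None,fx=2.7,fy=2.7))
p=read_camera('top');save(p,'t5.png');cv2.imwrite('pics/t5.png',cv2.resize(cv2.imread('pics/t5.png')[200:380,140:400],None,fx=3,fy=3))
E
```

```text
[-0.36024648  0.67999024  1.91492646  0.93878447  1.52020703 -1.11088478] [0.52899949 0.11985145 0.04664546] 9.5833 0.9982729765363874
```

View pics/s5.png

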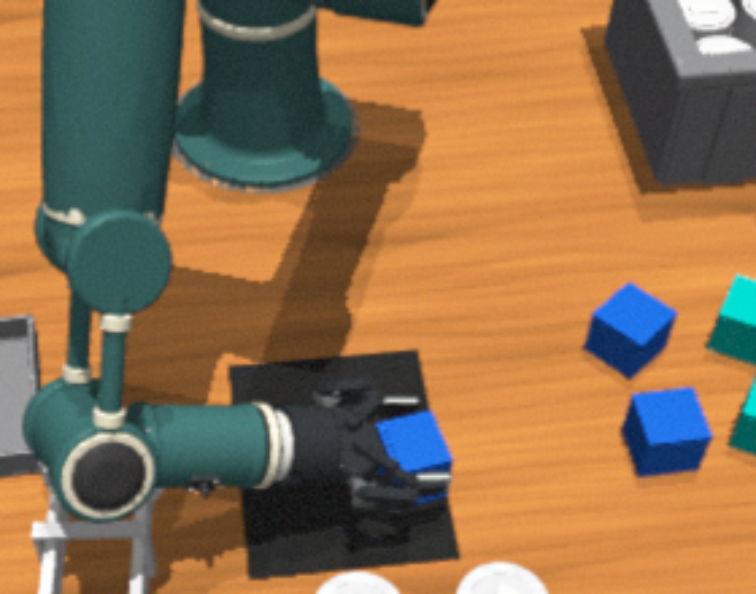

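View pics/t5.png

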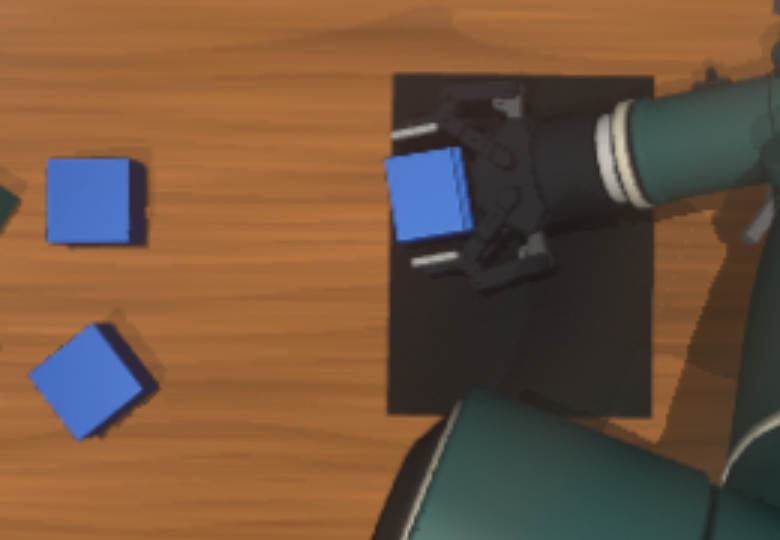

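```bash
python3 - <<'E'
from h import *
show(pose(.53,.05,.16,100,35),pose(.53,.12,.16,100,0))
E
```

```text
slide [8.23, -1.07, -10.44] rot [0.001, -0.603, 0.004] rows>= 5
slide [10.64, 0.16, -3.98] rot [0.002, -1.214, 0.004] rows>= 10
```

Emit:
{"op": "play_rows", "data": {
  "slide": [
    [0, 0, -4],
    [0, 0, -7],
    [4, -0.5, -9],
    [8.2, -1, -10.4],
    [8.2, -1, -10.4],
    [8.2, -1, -10.4],
    [10.6, 0, -6],
    [10.6, 0, -4],
    [10.6, 0, -4],
    [10.6, 0, -4],
    [10.6, 0, -4],
    [10.6, 0, -4]
  ],
  "delta_rot": [
    [0, 0, 0],
    [0, 0, 0],
    [0, -0.12, 0],
    [0, -0.24, 0],
    [0, -0.36, 0],
    [0, -0.48, 0],
    [0, -0.6, 0],
    [0, -0.72, 0],
    [0, -0.84, 0],
    [0, -0.96, 0],
    [0, -1.08, 0],
    [0, -1.21, 0]
  ]
}}

```text
time: 10.68
tool_pos: [0.5291, 0.1195, 0.1613]
tcp_rot: [2.016, 2.406, 0.012]
wrist_force: [-0.9, -0.7, -0.5]
width: 1.0
```

```bash
python3 - <<'E'
from h import *
s=read_state();print(s['q'],s['tool_pos'],s['time'],s['width'])
p=read_camera('scene');save(p,'s6.png');print(*feet(p),sep='\n');cv2.imwrite('pics/s6.png',cv2.resize(cv2.imread('pics/s6.png')[60:280,200:480],None,fx=2.7,fy=2.7))
p=read_camera('top');save(p,'t6.png');print(*feet(p),sep='\n')
E
```

```text
[ 0.17435235  0.07255785  1.97580604  0.00347663  1.08595052 -0.00333526] [0.529083  0.1195374 0.1612831] 10.6833 0.9995140947639997
(array([396.3, 348. ]), array([63.3, 67.7]), 37.5, 0.0553, array([433., 182.]))
(array([529.4, 348.9]), array([63.7, 61.7]), 0.8, 0.0558, array([446., 219.]))
(array([536. ,  96.5]), array([67., 57.]), 8.8, 0.0615, array([352., 230.]))
(array([525. , 346.6]), array([61. , 61.4]), 1.9, 0.0552, array([169., 267.]))
(array([391.9, 344.4]), array([62.6, 61.8]), 39.5, 0.0554, array([169., 327.]))
```

View pics/s6.png

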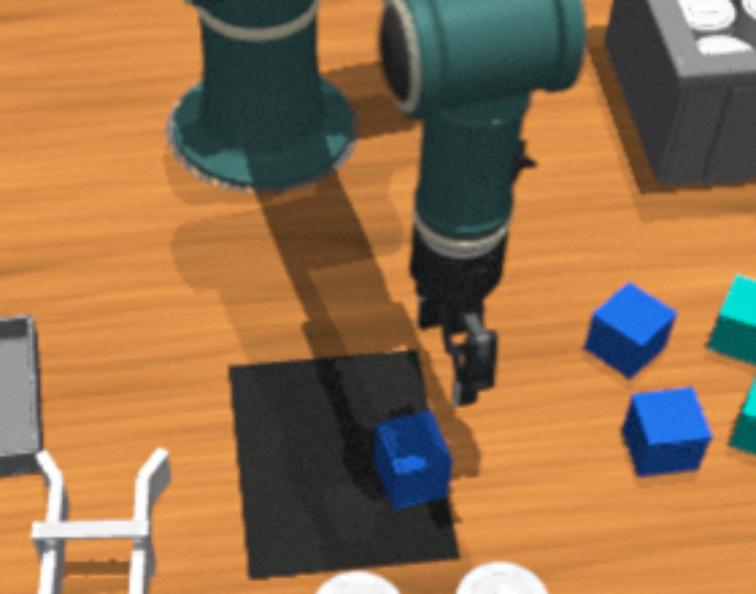

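```bash
python3 - <<'E'
from h import *
show(pose(.532,.1045,.023,99,0))
E
```

```text
slide [-1.99, 0.0, 13.75] rot [0.005, -0.007, 0.026] rows>= 4
```

Emit:
{"op": "play_rows", "data": {
  "slide": [
    [-2, 0, 4],
    [-2, 0, 8],
    [-2, 0, 11],
    [-2, 0, 13],
    [-2, 0, 13.7],
    [-2, 0, 13.7]
  ],
  "delta_rot": [
    [0, 0, 0.026],
    [0, 0, 0.026],
    [0, 0, 0.026],
    [0, 0, 0.026],
    [0, 0, 0.026],
    [0, 0, 0.026]
  ]
}}

```text
time: 11.28
tool_pos: [0.5295, 0.1031, 0.0207]
tcp_rot: [-2.038, -2.381, -0.007]
wrist_force: [0.7, 0.2, -0.0]
width: 1.0
```

Emit:
{"op": "play_rows", "data": {
  "slide": [
    [0, 0, 0],
    [0, 0, 0],
    [0, 0, 0],
    [0, 0, 0],
    [0, 0, 0],
    [0, 0, 0]
  ],
  "delta_rot": [
    [0, 0, 0],
    [0, 0, 0],
    [0, 0, 0],
    [0, 0, 0],
    [0, 0, 0],
    [0, 0, 0]
  ],
  "hand": 0.5,
  "force": 50
}}

```text
time: 11.78
tool_pos: [0.5308, 0.1032, 0.0222]
tcp_rot: [-2.038, -2.383, -0.01]
wrist_force: [-0.3, -0.7, 5.7]
width: 0.72
```

Emit:
{"op": "play_rows", "data": {
  "slide": [
    [0, 0, -4],
    [0, 0, -8],
    [0, 0, -9],
    [0, 0, -9],
    [0, 0, -9],
    [0, 0, -9],
    [0, 0, -9],
    [0, 0, -9],
    [0, 0, -9],
    [0, 0, -9],
    [0, 0, -9],
    [0, 0, -9]
  ],
  "delta_rot": [
    [0, 0, 0],
    [0, 0.1, 0],
    [0, 0.22, 0],
    [0, 0.34, 0],
    [0, 0.46, 0],
    [0, 0.58, 0],
    [0, 0.7, 0],
    [0, 0.82, 0],
    [0, 0.94, 0],
    [0, 1.06, 0],
    [0, 1.18, 0],
    [0, 1.22, 0]
  ]
}}

```text
time: 12.78
tool_pos: [0.53, 0.1014, 0.1094]
tcp_rot: [-1.32, -1.536, -0.933]
wrist_force: [-0.8, 0.3, -2.4]
width: 0.722
```

```bash
python3 - <<'E'
from h import *
s=read_state();print(s['q'],s['tool_pos'],s['time'],s['width'])
Rm=R.from_rotvec(s['tcp_rot']).as_matrix();print(Rm.round(3))
# foot in tool frame: plate side at tool x = -(28+off), open side +(28-off); lower wall z=+22
xs=[-.036,.020]; zs=[.022,-.040]
low=min(Rm[2,0]*x+Rm[2,2]*z for x in xs for z in zs); print('touch tcp z',-low)
dz=-low+.003-s['tool_pos'][2]; print(Rm.T@[0,0,dz*100])
p=read_camera('scene');save(p,'s7.png');cv2.imwrite('pics/s7.png',cv2.resize(cv2.imread('pics/s7.png')[60:280,200:480],None,fx=2.7,fy=2.7))
E
```

```text
[-0.3964178   0.58582773  1.92143609  0.93519566  1.5974429  -1.03796769] [0.53000766 0.10138225 0.10935725] 12.7833 0.721645765025788
[[-0.048  0.988 -0.145]
 [ 0.327  0.152  0.933]
 [ 0.944 -0.003 -0.33 ]]
touch tcp z 0.041245403791831274
[-6.14585658  0.01940155  2.15025439]
```

View pics/s7.png

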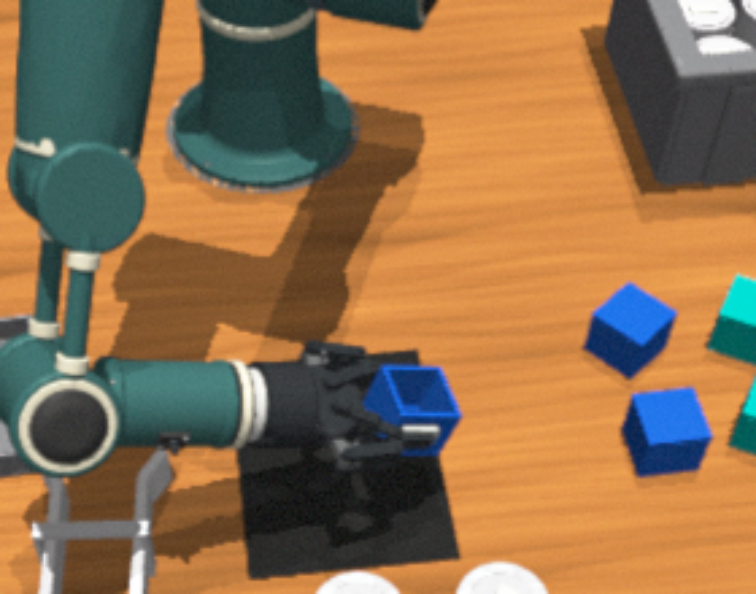

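Emit:
{"op": "play_rows", "data": {
  "slide": [
    [-2.4, 0, 0.8],
    [-4.6, 0, 1.6],
    [-5.6, 0, 2],
    [-6.1, 0, 2.1],
    [-6.1, 0, 2.1],
    [-6.1, 0, 2.1]
  ],
  "delta_rot": [
    [0, 0, 0],
    [0, 0, 0],
    [0, 0, 0],
    [0, 0, 0],
    [0, 0, 0],
    [0, 0, 0]
  ]
}}

```text
time: 13.33
tool_pos: [0.5299, 0.1014, 0.0451]
tcp_rot: [-1.32, -1.536, -0.932]
wrist_force: [-1.4, -1.1, -1.0]
width: 0.722
```

Emit:
{"op": "play_rows", "data": {
  "slide": [
    [0, 0, 0],
    [0, 0, 0],
    [0, 0, 0],
    [0, 0, 0],
    [0, 0, 0]
  ],
  "delta_rot": [
    [0, 0, 0],
    [0, 0, 0],
    [0, 0, 0],
    [0, 0, 0],
    [0, 0, 0]
  ],
  "hand": 1
}}

```text
time: 13.75
tool_pos: [0.5301, 0.1013, 0.0456]
tcp_rot: [-1.32, -1.537, -0.933]
wrist_force: [0.3, 0.0, 0.4]
width: 0.998
```

Emit:
{"op": "play_rows", "data": {
  "slide": [
    [0, 0, -4],
    [0, 0, -7],
    [4, -0.5, -9],
    [8.2, -1, -10.4],
    [8.2, -1, -10.4],
    [8.2, -1, -10.4],
    [10.6, 0, -6],
    [10.6, 0, -4],
    [10.6, 0, -4],
    [10.6, 0, -4],
    [10.6, 0, -4],
    [10.6, 0, -4]
  ],
  "delta_rot": [
    [0, 0, 0],
    [0, 0, 0],
    [0, -0.12, 0],
    [0, -0.24, 0],
    [0, -0.36, 0],
    [0, -0.48, 0],
    [0, -0.6, 0],
    [0, -0.72, 0],
    [0, -0.84, 0],
    [0, -0.96, 0],
    [0, -1.08, 0],
    [0, -1.22, 0]
  ]
}}

```text
time: 14.75
tool_pos: [0.5314, 0.0988, 0.1608]
tcp_rot: [-2.034, -2.372, -0.025]
wrist_force: [0.3, 0.4, -0.3]
width: 1.004
```

```bash
cat >>h.py <<'E'
def chk(tag,box=(60,280,200,480)):
    s=read_state();print(np.round(s['q'],3),s['tool_pos'].round(4),round(s['time'],2),round(s['width'],3))
    for n in ['scene','top']:
        p=read_camera(n);save(p,f'{n[0]}{tag}.png');print(*feet(p),sep='\n')
        try: print('mid',[(np.round(d['at']).tolist(),round(d['conf'],2),atz(p,*d['at'],.052).round(3).tolist()) for d in landmark_of('foot_1_mid',p)])
        except Exception as e: print(e)
        if n=='scene': a=cv2.imread(f'pics/s{tag}.png')[box[0]:box[1],box[2]:box[3]]; cv2.imwrite(f'pics/s{tag}c.png',cv2.resize(a,None,fx=2.7,fy=2.7))
E
python3 -c "
from h import *
chk('8')"
```

```text
[ 0.123  0.073  1.976  0.026  1.092 -0.042] [0.5314 0.0988 0.1608] 14.75 1.004
(array([398.2, 346.3]), array([63.9, 64.2]), 38.4, 0.0556, array([433., 182.]))
(array([529. , 348.2]), array([65.8, 61.5]), 1.4, 0.0557, array([446., 219.]))
(array([538.3,  76.9]), array([64.5, 62.9]), 10.0, 0.054, array([345., 232.]))
mid []
(array([525. , 346.9]), array([60.7, 60.4]), 1.7, 0.0553, array([169., 266.]))
(array([392.1, 344.4]), array([61.6, 61.3]), 39.8, 0.0551, array([169., 327.]))
mid [([486.0, 323.0], 0.6, [[0.409, -0.353, 0.052]])]
```

View pics/s8c.png

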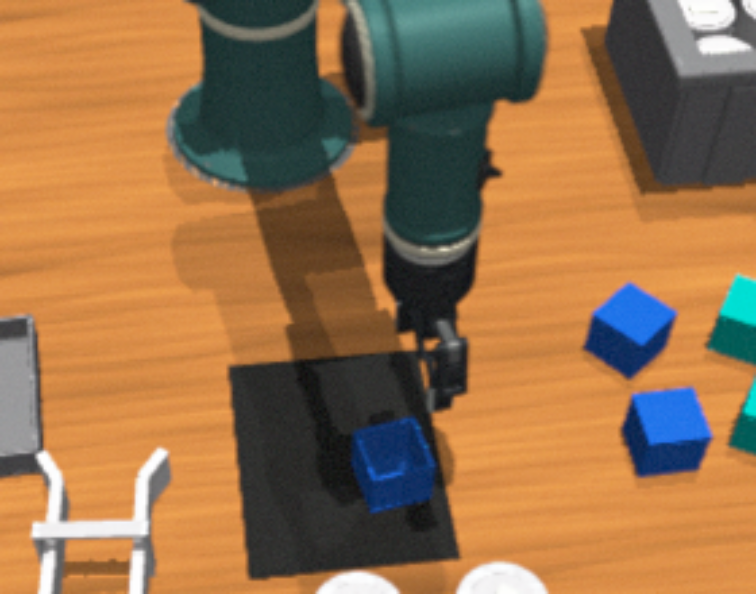

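View pics/t8.png

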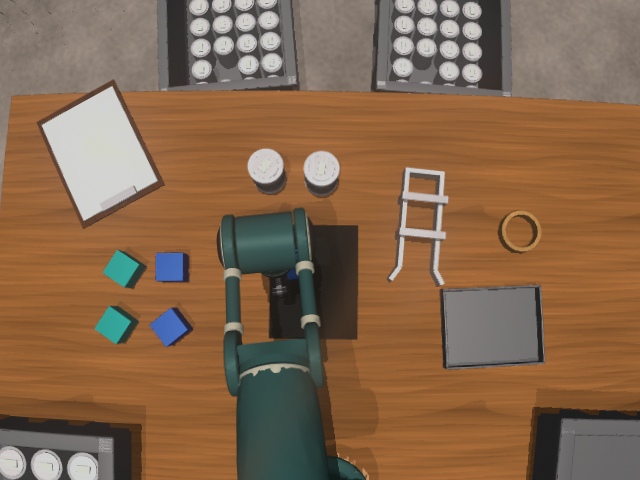

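```bash
python3 - <<'E'
from h import *
p=read_camera('scene');C=cloud(p)
u,v=proj(p,[.5345,.077,.052])[0];print(u,v)
u,v=int(u),int(v)
print((C[v-10:v+11:2,u-10:u+11:2,2]*1000).round(0))
cv2.imwrite('pics/s9.png',cv2.resize(p['image'][v-30:v+30,u-30:u+30,::-1],None,fx=9,fy=9,interpolation=cv2.INTER_CUBIC))
E
```

```text
344.70835318803773 225.8094017197094
[[ 3.  5.  1. -3.  3. -2. -1. 53. 58. 59.  1.]
 [-5.  1. -2. 54. 57. 55. 55. 55. 53. 56. -2.]
 [54. 53. 57. 51. 50. 49. 44. 44. 42. 50. 58.]
 [47. 50. 45. 47. 44. 42. 36. 38. 32. 46. 56.]
 [41. 43. 36. 33. 35. 33. 29. 25. 24. 34. 56.]
 [55. 30. 29. 27. 30. 23. 19. 18. 15. 29. 45.]
 [54. 22. 22. 15. 15. nan 11.  9.  9. 20. 36.]
 [56. 14. 12.  8. -1.  5.  1.  6.  8. 12. 30.]
 [50. 57.  9.  5.  3.  4.  6. -2.  2.  5. 24.]
 [43. 54.  7.  3.  7.  8.  6.  6.  8. 54. 52.]
 [32. 54. 57.  9.  5. 52. 61. 54. 51. 54. 46.]]
```

View pics/s9.png

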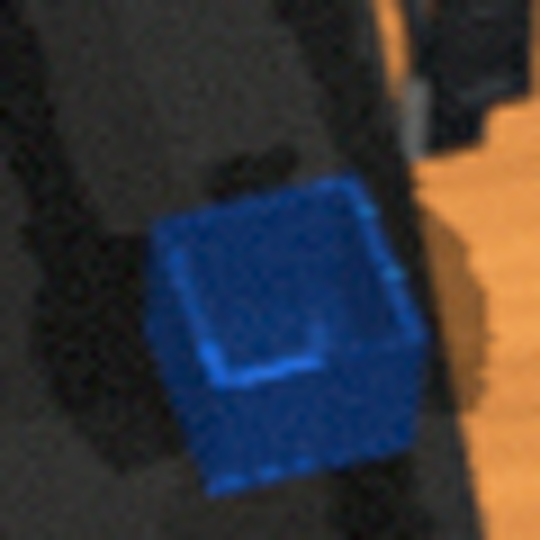

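There's no boss: the depth inside reads 3–9 mm, which is the bare plate, so this foot goes to the tray. I'll regrasp it from above.

```bash
python3 - <<'E'
from h import *
show(pose(.5335,.077,.1,100,0),pose(.5335,.077,.024,100,0))
p=read_camera('top');C=cloud(p)
g=p['image'].astype(int);
B=C[(C[...,2]>.028)&(C[...,2]<.042)&(C[...,0]<.51)&(C[...,0]>.29)&(C[...,1]<-.245)&(C[...,1]>-.51)]
r=cv2.minAreaRect((B[:,:2]*1000).astype(np.float32));print(r)
for d in landmark_of('tray',p): print(d, atz(p,*d['at'],0))
E
```

```text
slide [-2.39, 0.01, 5.78] rot [-0.004, -0.031, -0.02] rows>= 2
slide [-2.62, 0.04, 13.38] rot [-0.004, -0.031, -0.02] rows>= 4
((409.56231689453125, -372.1123352050781), (202.290283203125, 244.6519012451172), 2.4724340438842773)
{'at': [487.7, 324.7], 'conf': 0.63} [[ 0.40215112 -0.37331909  0.        ]]
```

Emit:
{"op": "play_rows", "data": {
  "slide": [
    [-2.4, 0, 3],
    [-2.5, 0, 6],
    [-2.5, 0, 9],
    [-2.6, 0, 12],
    [-2.6, 0, 13.4],
    [-2.6, 0, 13.4]
  ],
  "delta_rot": [
    [0, -0.03, -0.02],
    [0, -0.03, -0.02],
    [0, -0.03, -0.02],
    [0, -0.03, -0.02],
    [0, -0.03, -0.02],
    [0, -0.03, -0.02]
  ]
}}

```text
time: 15.6
tool_pos: [0.5291, 0.0735, 0.0187]
tcp_rot: [-2.021, -2.392, 0.015]
wrist_force: [-1.1, -0.5, -0.9]
width: 1.0
```

Emit:
{"op": "play_rows", "data": {
  "slide": [
    [0, 0, 0],
    [0, 0, 0],
    [0, 0, 0],
    [0, 0, 0],
    [0, 0, 0],
    [0, 0, 0]
  ],
  "delta_rot": [
    [0, 0, 0],
    [0, 0, 0],
    [0, 0, 0],
    [0, 0, 0],
    [0, 0, 0],
    [0, 0, 0]
  ],
  "hand": 0.5,
  "force": 40
}}

```text
time: 16.1
tool_pos: [0.5295, 0.0735, 0.0194]
tcp_rot: [-2.021, -2.393, 0.013]
wrist_force: [0.0, -1.1, 1.9]
width: 0.719
```

```bash
python3 - <<'E'
from h import *
s=read_state();print(s['tool_pos'],s['width'])
show(pose(.5335,.077,.12,100,0),pose(.52,-.1,.15,90),pose(.405,-.43,.13,92,0),pose(.405,-.43,.032,92,0))
E
```

```text
[0.52946036 0.07352881 0.01940529] 0.7188526704229882
slide [0.29, 0.33, -10.06] rot [-0.013, -0.002, -0.007] rows>= 3
slide [-16.93, -4.0, -13.04] rot [-0.013, -0.001, 0.168] rows>= 6
slide [-47.55, -20.82, -10.88] rot [-0.013, -0.001, 0.133] rows>= 13
slide [-47.56, -20.7, -1.08] rot [-0.013, -0.001, 0.133] rows>= 13
```

Emit:
{"op": "play_rows", "data": {
  "slide": [
    [0, 0, -4],
    [0, 0, -8],
    [-1, 0, -11],
    [-5, -2, -11.5],
    [-9, -4, -11.5],
    [-13, -6, -11.5],
    [-17, -8, -11.5],
    [-21, -9.5, -11.5],
    [-25, -11, -11.5],
    [-29, -13, -11.5],
    [-33, -14.5, -11.5],
    [-37, -16, -11.5]
  ],
  "delta_rot": [
    [0, 0, 0],
    [0, 0, 0],
    [0, 0, 0],
    [0, 0, 0.03],
    [0, 0, 0.06],
    [0, 0, 0.09],
    [0, 0, 0.11],
    [0, 0, 0.13],
    [0, 0, 0.13],
    [0, 0, 0.13],
    [0, 0, 0.13],
    [0, 0, 0.13]
  ]
}}

```text
time: 17.1
tool_pos: [0.4378, -0.3003, 0.1361]
tcp_rot: [-2.173, -2.257, 0.014]
wrist_force: [1.2, -0.2, -1.6]
width: 0.72
```

```bash
python3 - <<'E'
from h import *
s=read_state();print(s['tool_pos'],s['width'])
show(pose(.405,-.43,.12,92,0),pose(.405,-.43,.026,92,0))
E
```

```text
[ 0.43784864 -0.3002736   0.13609838] 0.72008134902844
slide [-12.84, -3.76, 1.66] rot [-0.012, 0.0, 0.003] rows>= 4
slide [-12.84, -3.64, 11.06] rot [-0.012, 0.0, 0.003] rows>= 5
```

Emit:
{"op": "play_rows", "data": {
  "slide": [
    [-4, -1.2, 1],
    [-8, -2.4, 1.5],
    [-12, -3.5, 1.5],
    [-12.8, -3.7, 3],
    [-12.8, -3.7, 6],
    [-12.8, -3.7, 9],
    [-12.8, -3.7, 10.5],
    [-12.8, -3.7, 11],
    [-12.8, -3.7, 11]
  ],
  "delta_rot": [
    [-0.01, 0, 0],
    [-0.01, 0, 0],
    [-0.01, 0, 0],
    [-0.01, 0, 0],
    [-0.01, 0, 0],
    [-0.01, 0, 0],
    [-0.01, 0, 0],
    [-0.01, 0, 0],
    [-0.01, 0, 0]
  ]
}}

```text
time: 17.85
tool_pos: [0.4034, -0.4285, 0.0256]
tcp_rot: [-2.175, -2.26, 0.002]
wrist_force: [1.2, -0.7, -1.3]
width: 0.724
```

Emit:
{"op": "play_rows", "data": {
  "slide": [
    [0, 0, 0],
    [0, 0, 0],
    [0, 0, 0],
    [0, 0, 0],
    [0, 0, 0]
  ],
  "delta_rot": [
    [0, 0, 0],
    [0, 0, 0],
    [0, 0, 0],
    [0, 0, 0],
    [0, 0, 0]
  ],
  "hand": 1
}}

```text
time: 18.27
tool_pos: [0.4039, -0.4289, 0.0264]
tcp_rot: [-2.176, -2.261, 0.002]
wrist_force: [-0.2, -0.7, -0.1]
width: 1.002
```

Emit:
{"op": "play_rows", "data": {
  "slide": [
    [0, 0, -3],
    [0, 0, -7],
    [0, 0, -11],
    [0, 0, -14],
    [4, 1, -15],
    [8, 2, -15],
    [12, 4, -15],
    [16, 5, -15],
    [20, 6, -15],
    [24, 7, -15],
    [28, 8, -15],
    [32, 9, -15]
  ],
  "delta_rot": [
    [0, 0, 0],
    [0, 0, 0],
    [0, 0, 0],
    [0, 0, 0],
    [0, 0, 0],
    [0, 0, 0],
    [0, 0, 0],
    [0, 0, 0],
    [0, 0, 0],
    [0, 0, 0],
    [0, 0, 0],
    [0, 0, 0]
  ]
}}

```text
time: 19.27
tool_pos: [0.482, -0.105, 0.1771]
tcp_rot: [-2.177, -2.262, 0.001]
wrist_force: [0.9, -0.5, -0.3]
width: 0.994
```

```bash
python3 -c "
from h import *
chk('10',(100,320,50,330))"
```

```text
[-0.265 -0.031  2.051  0.     1.125 -0.304] [ 0.482  -0.105   0.1771] 19.27 0.994
(array([397.6, 346.3]), array([63.7, 66.9]), 39.8, 0.0552, array([433., 182.]))
(array([ 407.7, -422.6]), array([67. , 62.4]), 4.4, 0.0566, array([151., 208.]))
(array([529.1, 348.5]), array([66.3, 62.3]), 0.6, 0.0557, array([446., 219.]))
mid [([138.0, 286.0], 0.32, [[0.652, -0.43, 0.052]])]
(array([524.8, 347.2]), array([60.5, 61.2]), 1.3, 0.0553, array([169., 266.]))
(array([392.6, 344.6]), array([61.7, 61.2]), 39.7, 0.0553, array([168., 327.]))
(array([ 403. , -424.3]), array([61.6, 63.7]), 0.6, 0.0601, array([516., 325.]))
mid [([517.0, 227.0], 0.63, [[0.624, -0.428, 0.052]])]
```

View pics/s10c.png

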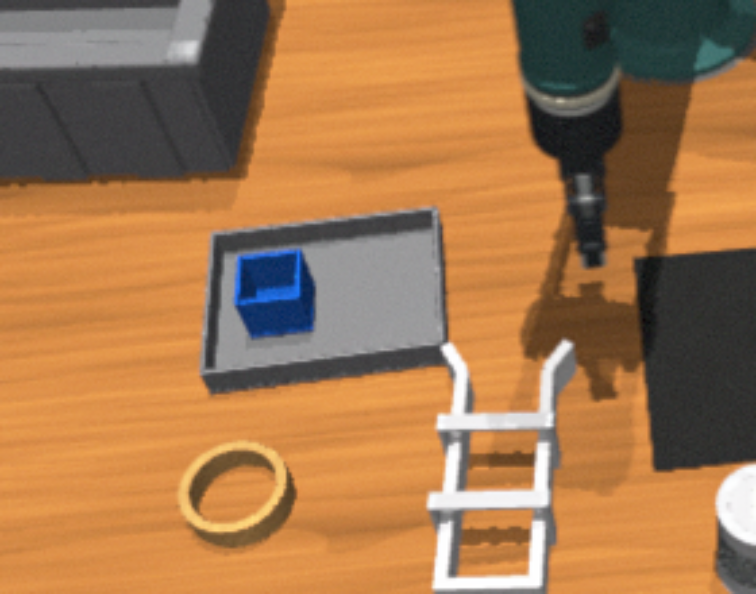

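```bash
python3 - <<'E'
from h import *
show(pose(.526,.353,.13,91.5,0))
E
```

```text
slide [45.65, 6.33, 4.71] rot [-0.003, -0.001, 0.016] rows>= 12
```

Emit:
{"op": "play_rows", "data": {
  "slide": [
    [4, 0.6, 0.5],
    [8, 1.2, 1],
    [12, 1.8, 1.5],
    [16, 2.4, 2],
    [20, 3, 2.5],
    [24, 3.5, 3],
    [28, 4, 3.5],
    [32, 4.5, 4],
    [36, 5, 4.5],
    [40, 5.6, 4.7],
    [43.5, 6.1, 4.7],
    [45.6, 6.3, 4.7]
  ],
  "delta_rot": [
    [0, 0, 0.016],
    [0, 0, 0.016],
    [0, 0, 0.016],
    [0, 0, 0.016],
    [0, 0, 0.016],
    [0, 0, 0.016],
    [0, 0, 0.016],
    [0, 0, 0.016],
    [0, 0, 0.016],
    [0, 0, 0.016],
    [0, 0, 0.016],
    [0, 0, 0.016]
  ]
}}

```text
time: 20.47
tool_pos: [0.5274, 0.3542, 0.1299]
tcp_rot: [-2.191, -2.248, 0.001]
wrist_force: [0.9, -0.2, 0.5]
width: 0.997
```

```bash
python3 - <<'E'
from h import *
p=read_camera('scene');print(*feet(p),sep='\n')
show(pose(.526,.353,.022,91.5,0))
E
```

```text
(array([397.1, 348. ]), array([62.4, 67. ]), 39.1, 0.0555, array([433., 182.]))
(array([ 406.5, -423.1]), array([69.6, 62.1]), 2.7, 0.0568, array([151., 208.]))
(array([529.3, 348.8]), array([65.3, 61.6]), 1.5, 0.0556, array([446., 220.]))
slide [-0.43, -0.16, 10.82] rot [-0.001, -0.004, 0.0] rows>= 3
```

Emit:
{"op": "play_rows", "data": {
  "slide": [
    [0, 0, 4],
    [0, 0, 8],
    [0, 0, 10],
    [0, 0, 10.8],
    [0, 0, 10.8]
  ],
  "delta_rot": [
    [0, 0, 0],
    [0, 0, 0],
    [0, 0, 0],
    [0, 0, 0],
    [0, 0, 0]
  ]
}}

```text
time: 20.93
tool_pos: [0.5266, 0.3545, 0.0192]
tcp_rot: [-2.191, -2.245, 0.005]
wrist_force: [1.2, -0.9, 0.3]
width: 1.002
```

Emit:
{"op": "play_rows", "data": {
  "slide": [
    [0, 0, 0],
    [0, 0, 0],
    [0, 0, 0],
    [0, 0, 0],
    [0, 0, 0],
    [0, 0, 0]
  ],
  "delta_rot": [
    [0, 0, 0],
    [0, 0, 0],
    [0, 0, 0],
    [0, 0, 0],
    [0, 0, 0],
    [0, 0, 0]
  ],
  "hand": 0.5,
  "force": 50
}}

```text
time: 21.43
tool_pos: [0.528, 0.355, 0.0211]
tcp_rot: [-2.192, -2.246, 0.001]
wrist_force: [0.3, -2.1, 6.3]
width: 0.719
```

```bash
python3 - <<'E'
from h import *
s=read_state();print(s['tool_pos'],s['width'])
show(pose(.53,.12,.13,96,0))
E
```

```text
[0.52801831 0.35497681 0.02114557] 0.7189596673730875
slide [-23.47, -0.41, -10.94] rot [-0.003, -0.002, -0.08] rows>= 7
```

Emit:
{"op": "play_rows", "data": {
  "slide": [
    [0, 0, -4],
    [0, 0, -8],
    [-3, 0, -10.5],
    [-7, 0, -11],
    [-11, 0, -11],
    [-15, 0, -11],
    [-19, 0, -11],
    [-23, 0, -11],
    [-23.5, -0.4, -11],
    [-23.5, -0.4, -11]
  ],
  "delta_rot": [
    [0, 0, 0],
    [0, 0, 0],
    [0, 0, 0],
    [0, 0, -0.03],
    [0, 0, -0.06],
    [0, 0, -0.08],
    [0, 0, -0.08],
    [0, 0, -0.08],
    [0, 0, -0.08],
    [0, 0, -0.08]
  ]
}}

```text
time: 22.27
tool_pos: [0.529, 0.1174, 0.1303]
tcp_rot: [-2.104, -2.327, 0.002]
wrist_force: [-0.3, 0.3, -1.7]
width: 0.72
```

Emit:
{"op": "play_rows", "data": {
  "slide": [
    [0, 0, 0],
    [0, 0, 0],
    [0, 0, 0],
    [0, 0, 0],
    [0, 0, 0],
    [0, 0, 0],
    [0, 0, 0],
    [0, 0, 0],
    [0, 0, 0],
    [0, 0, 0],
    [0, 0, 0],
    [0, 0, 0]
  ],
  "delta_rot": [
    [0, 0.12, 0],
    [0, 0.24, 0],
    [0, 0.36, 0],
    [0, 0.48, 0],
    [0, 0.6, 0],
    [0, 0.72, 0],
    [0, 0.84, 0],
    [0, 0.96, 0],
    [0, 1.08, 0],
    [0, 1.2, 0],
    [0, 1.22, 0],
    [0, 1.22, 0]
  ]
}}

```text
time: 23.27
tool_pos: [0.5284, 0.118, 0.1276]
tcp_rot: [-1.376, -1.512, -0.954]
wrist_force: [1.3, 0.2, -0.9]
width: 0.716
```

```bash
cat >>h.py <<'E'
def lower(xs,zs,m=.004):
    s=read_state();Rm=R.from_rotvec(s['tcp_rot']).as_matrix();print(Rm.round(3).tolist(),s['tool_pos'],s['width'])
    low=min(Rm[2,0]*x+Rm[2,2]*z for x in xs for z in zs); dz=-low+m-s['tool_pos'][2]; print('touch',-low,'slide',(Rm.T@[0,0,dz*100]).round(2))
E
python3 - <<'E'
from h import *
lower([-.038,.024],[.021,-.035])
E
```

```text
[[-0.025, 0.995, -0.098], [0.34, 0.101, 0.935], [0.94, -0.009, -0.341]] [0.52835369 0.11799404 0.12762243] 0.7159245228266057
touch 0.04288360205028201 slide [-7.59  0.08  2.76]
```

Emit:
{"op": "play_rows", "data": {
  "slide": [
    [-2.4, 0, 0.9],
    [-4.8, 0, 1.8],
    [-6.6, 0, 2.4],
    [-7.5, 0, 2.7],
    [-7.6, 0, 2.8],
    [-7.6, 0, 2.8]
  ],
  "delta_rot": [
    [0, 0, 0],
    [0, 0, 0],
    [0, 0, 0],
    [0, 0, 0],
    [0, 0, 0],
    [0, 0, 0]
  ]
}}

```text
time: 23.77
tool_pos: [0.528, 0.1191, 0.0476]
tcp_rot: [-1.375, -1.515, -0.953]
wrist_force: [0.3, -1.0, -1.6]
width: 0.719
```

Emit:
{"op": "play_rows", "data": {
  "slide": [
    [0, 0, 0],
    [0, 0, 0],
    [0, 0, 0],
    [0, 0, 0],
    [0, 0, 0]
  ],
  "delta_rot": [
    [0, 0, 0],
    [0, 0, 0],
    [0, 0, 0],
    [0, 0, 0],
    [0, 0, 0]
  ],
  "hand": 1
}}

```text
time: 24.18
tool_pos: [0.5284, 0.1189, 0.0483]
tcp_rot: [-1.375, -1.516, -0.954]
wrist_force: [0.5, -0.4, 0.2]
width: 0.997
```

Emit:
{"op": "play_rows", "data": {
  "slide": [
    [0, 0, -4],
    [0, 0, -7],
    [4, -0.5, -9],
    [8.2, -1, -10.4],
    [8.2, -1, -10.4],
    [8.2, -1, -10.4],
    [10.6, 0, -6],
    [10.6, 0, -4],
    [10.6, 0, -4],
    [10.6, 0, -4],
    [10.6, 0, -4],
    [10.6, 0, -4]
  ],
  "delta_rot": [
    [0, 0, 0],
    [0, 0, 0],
    [0, -0.12, 0],
    [0, -0.24, 0],
    [0, -0.36, 0],
    [0, -0.48, 0],
    [0, -0.6, 0],
    [0, -0.72, 0],
    [0, -0.84, 0],
    [0, -0.96, 0],
    [0, -1.08, 0],
    [0, -1.22, 0]
  ]
}}

```text
time: 25.18
tool_pos: [0.5299, 0.1177, 0.1634]
tcp_rot: [-2.099, -2.324, -0.007]
wrist_force: [-1.4, -0.1, -0.1]
width: 1.0
```

```bash
python3 -c "
from h import *
chk('11')"
```

```text
[0.166 0.077 1.966 0.012 1.1   0.059] [0.5299 0.1177 0.1634] 25.18 1.0
(array([396.6, 346.9]), array([64.7, 66.8]), 36.5, 0.0552, array([433., 182.]))
(array([ 407.7, -422.5]), array([67.7, 62.7]), 2.3, 0.0563, array([151., 208.]))
(array([532.9,  97.7]), array([66.3, 57.6]), 6.0, 0.0617, array([352., 229.]))
mid [([324.0, 230.0], 0.25, [[0.54, 0.023, 0.052]])]
(array([392.2, 344.5]), array([61.7, 61.9]), 39.7, 0.0553, array([169., 327.]))
(array([ 403., -424.]), array([61.7, 62.6]), 0.5, 0.0603, array([516., 325.]))
mid [([517.0, 233.0], 0.4, [[0.609, -0.428, 0.052]])]
```

View pics/s11c.png

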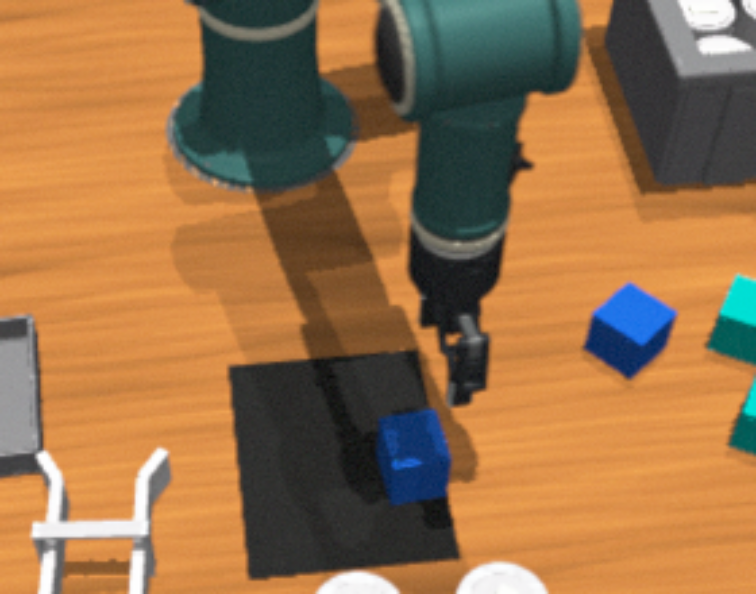

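The foot is lying on its wall at about (352,229), opening to the left. Now the second quarter turn.

```bash
python3 - <<'E'
from h import *
show(pose(.5295,.1055,.023,96,0))
E
```

```text
slide [-1.6, 0.07, 13.82] rot [-0.008, -0.018, 0.0] rows>= 4
```

Emit:
{"op": "play_rows", "data": {
  "slide": [
    [-1.4, 0, 4],
    [-1.4, 0, 8],
    [-1.4, 0, 11],
    [-1.4, 0, 13],
    [-1.4, 0, 13.7],
    [-1.4, 0, 13.7]
  ],
  "delta_rot": [
    [0, -0.02, 0],
    [0, -0.02, 0],
    [0, -0.02, 0],
    [0, -0.02, 0],
    [0, -0.02, 0],
    [0, -0.02, 0]
  ]
}}

```text
time: 25.88
tool_pos: [0.5261, 0.1053, 0.0214]
tcp_rot: [-2.099, -2.324, 0.018]
wrist_force: [0.2, -0.3, -0.4]
width: 1.001
```

Emit:
{"op": "play_rows", "data": {
  "slide": [
    [0, 0, 0],
    [0, 0, 0],
    [0, 0, 0],
    [0, 0, 0],
    [0, 0, 0],
    [0, 0, 0]
  ],
  "delta_rot": [
    [0, 0, 0],
    [0, 0, 0],
    [0, 0, 0],
    [0, 0, 0],
    [0, 0, 0],
    [0, 0, 0]
  ],
  "hand": 0.5,
  "force": 50
}}

```text
time: 26.38
tool_pos: [0.5275, 0.1053, 0.0229]
tcp_rot: [-2.101, -2.326, 0.015]
wrist_force: [-1.0, -2.1, 6.1]
width: 0.715
```

Emit:
{"op": "play_rows", "data": {
  "slide": [
    [0, 0, -4],
    [0, 0, -8],
    [0, 0, -9],
    [0, 0, -9],
    [0, 0, -9],
    [0, 0, -9],
    [0, 0, -9],
    [0, 0, -9],
    [0, 0, -9],
    [0, 0, -9],
    [0, 0, -9],
    [0, 0, -9]
  ],
  "delta_rot": [
    [0, 0, 0],
    [0, 0.1, 0],
    [0, 0.22, 0],
    [0, 0.34, 0],
    [0, 0.46, 0],
    [0, 0.58, 0],
    [0, 0.7, 0],
    [0, 0.82, 0],
    [0, 0.94, 0],
    [0, 1.06, 0],
    [0, 1.18, 0],
    [0, 1.22, 0]
  ]
}}

```text
time: 27.38
tool_pos: [0.5277, 0.1045, 0.1101]
tcp_rot: [-1.378, -1.506, -0.95]
wrist_force: [-0.3, 0.4, -2.2]
width: 0.723
```

```bash
python3 - <<'E'
from h import *
lower([-.035,.021],[.023,-.040])
E
```

```text
[[-0.019, 0.995, -0.099], [0.339, 0.099, 0.935], [0.94, -0.016, -0.339]] [0.52773591 0.10453719 0.11013051] 0.7225444024603882
touch 0.04072420891433077 slide [-6.15  0.1   2.22]
```

Emit:
{"op": "play_rows", "data": {
  "slide": [
    [-2.4, 0, 0.8],
    [-4.6, 0, 1.6],
    [-5.6, 0, 2],
    [-6.1, 0.1, 2.2],
    [-6.1, 0.1, 2.2],
    [-6.1, 0.1, 2.2]
  ],
  "delta_rot": [
    [0, 0, 0],
    [0, 0, 0],
    [0, 0, 0],
    [0, 0, 0],
    [0, 0, 0],
    [0, 0, 0]
  ]
}}

```text
time: 27.88
tool_pos: [0.5282, 0.1047, 0.0461]
tcp_rot: [-1.378, -1.507, -0.951]
wrist_force: [0.6, 0.5, -2.5]
width: 0.719
```

Emit:
{"op": "play_rows", "data": {
  "slide": [
    [0, 0, 0],
    [0, 0, 0],
    [0, 0, 0],
    [0, 0, 0],
    [0, 0, 0]
  ],
  "delta_rot": [
    [0, 0, 0],
    [0, 0, 0],
    [0, 0, 0],
    [0, 0, 0],
    [0, 0, 0]
  ],
  "hand": 1
}}

```text
time: 28.3
tool_pos: [0.5285, 0.1047, 0.0467]
tcp_rot: [-1.377, -1.508, -0.951]
wrist_force: [0.8, -0.9, -0.4]
width: 1.0
```

Emit:
{"op": "play_rows", "data": {
  "slide": [
    [0, 0, -4],
    [0, 0, -7],
    [4, -0.5, -9],
    [8.2, -1, -10.4],
    [8.2, -1, -10.4],
    [8.2, -1, -10.4],
    [10.6, 0, -6],
    [10.6, 0, -4],
    [10.6, 0, -4],
    [10.6, 0, -4],
    [10.6, 0, -4],
    [10.6, 0, -4]
  ],
  "delta_rot": [
    [0, 0, 0],
    [0, 0, 0],
    [0, -0.12, 0],
    [0, -0.24, 0],
    [0, -0.36, 0],
    [0, -0.48, 0],
    [0, -0.6, 0],
    [0, -0.72, 0],
    [0, -0.84, 0],
    [0, -0.96, 0],
    [0, -1.08, 0],
    [0, -1.22, 0]
  ]
}}

```text
time: 29.3
tool_pos: [0.5308, 0.1033, 0.1619]
tcp_rot: [-2.097, -2.317, -0.003]
wrist_force: [-0.1, -0.2, -0.5]
width: 1.001
```

```bash
python3 -c "
from h import *
chk('12')"
```

```text
[0.137 0.079 1.968 0.016 1.104 0.03 ] [0.5308 0.1033 0.1619] 29.3 1.001
(array([397.9, 346.7]), array([63.6, 64.6]), 38.6, 0.0554, array([433., 182.]))
(array([ 408.2, -422.9]), array([69.1, 62.6]), 2.0, 0.0571, array([151., 208.]))
(array([531.8,  81.6]), array([66.8, 61.6]), 3.6, 0.0535, array([347., 229.]))
mid []
(array([392.6, 344.2]), array([62.2, 62. ]), 39.4, 0.0551, array([169., 327.]))
(array([ 403.1, -424.4]), array([61.8, 63.4]), 0.2, 0.0602, array([516., 325.]))
mid []
```

View pics/s12c.png

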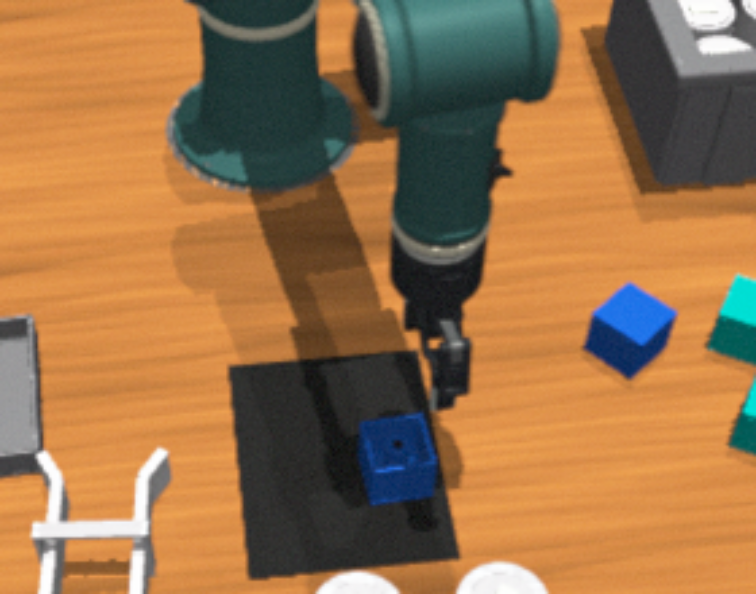

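Foot 2 shows a boss with a dark hole in its middle at about (347,229), so it goes to the lane. I'll check the boss depth and refine the lane pose.

```bash
python3 - <<'E'
from h import *
p=read_camera('scene');C=cloud(p)
u,v=proj(p,[.5285,.0816,.052])[0].astype(int); print((C[v-6:v+7:2,u-6:u+7:2,2]*1000).round(0))
for n in['scene','top']:
    p=read_camera(n);C=cloud(p)
    B=C[(C[...,2]>.036)&(C[...,2]<.052)&(C[...,0]>.72)&(C[...,0]<.8)&(abs(C[...,1]+.218)<.02)]
    S=C[(C[...,2]>.06)&(C[...,2]<.085)&(C[...,0]>.55)&(C[...,0]<.8)&(abs(C[...,1]+.21)<.025)]
    print(n,np.percentile(B[:,0],[0,5,50,95,100]),len(B)); h=np.histogram(S[:,0],bins=np.arange(.56,.76,.005)); print([(round(b,3),c) for b,c in zip(h[1],h[0]) if c])
show(pose(.5285,.0816,.16,4),pose(.5285,.0816,.024,4))
E
```

```text
[[53. 53. 52. 47. 47. 48. 45.]
 [43. 43. 39. 38. 41. 36. 36.]
 [32. 31. 33. 51. 50. 32. 26.]
 [25. 23. 52. 54. 51. 54. 18.]
 [16. 57. 51. 51. 52. 54. 10.]
 [ 6. 45. 49. 54. 53. 51.  5.]
 [ 2. 38. 45. 46. 49. 45.  4.]]
scene [0.74534104 0.7460353  0.7532076  0.7575619  0.75912268] 100
[(np.float64(0.59), np.int64(1)), (np.float64(0.595), np.int64(17)), (np.float64(0.6), np.int64(36)), (np.float64(0.605), np.int64(36)), (np.float64(0.61), np.int64(48)), (np.float64(0.615), np.int64(8)), (np.float64(0.675), np.int64(19)), (np.float64(0.68), np.int64(33)), (np.float64(0.685), np.int64(47)), (np.float64(0.69), np.int64(45)), (np.float64(0.695), np.int64(8))]
top [0.73992875 0.74122018 0.74631023 0.75312611 0.75425664] 90
[(np.float64(0.59), np.int64(5)), (np.float64(0.595), np.int64(41)), (np.float64(0.6), np.int64(45)), (np.float64(0.605), np.int64(55)), (np.float64(0.61), np.int64(21)), (np.float64(0.67), np.int64(9)), (np.float64(0.675), np.int64(38)), (np.float64(0.68), np.int64(47)), (np.float64(0.685), np.int64(52)), (np.float64(0.69), np.int64(13))]
slide [-2.01, -0.33, -0.11] rot [-0.029, -0.004, 1.599] rows>= 13
slide [-2.3, -0.12, 13.49] rot [-0.029, -0.004, 1.599] rows>= 13
```

Emit:
{"op": "play_rows", "data": {
  "slide": [
    [-2, -0.3, 0],
    [-2, -0.3, 0],
    [-2, -0.3, 0],
    [-2, -0.3, 0],
    [-2, -0.3, 0],
    [-2, -0.3, 0],
    [-2, -0.3, 0],
    [-2, -0.3, 0],
    [-2, -0.3, 0],
    [-2, -0.3, 0],
    [-2, -0.3, 0],
    [-2, -0.3, 0]
  ],
  "delta_rot": [
    [0, 0, 0.12],
    [0, 0, 0.24],
    [0, 0, 0.36],
    [0, 0, 0.48],
    [0, 0, 0.6],
    [0, 0, 0.72],
    [0, 0, 0.84],
    [0, 0, 0.96],
    [0, 0, 1.08],
    [0, 0, 1.2],
    [0, 0, 1.32],
    [-0.03, 0, 1.44]
  ]
}}

```text
time: 30.65
tool_pos: [0.5294, 0.0795, 0.1583]
tcp_rot: [-3.12, -0.341, -0.007]
wrist_force: [1.0, -0.3, -0.2]
width: 1.001
```

```bash
python3 - <<'E'
from h import *
p=read_camera('scene');print(*feet(p),sep='\n')
show(pose(.5285,.0816,.16,4),pose(.5285,.0816,.024,4))
E
```

```text
(array([397.5, 346.2]), array([62.7, 66.9]), 40.5, 0.0552, array([433., 182.]))
(array([ 408.1, -423.4]), array([66.6, 62.8]), 3.3, 0.0568, array([151., 208.]))
(array([530.5,  81.8]), array([68.4, 62.2]), 3.5, 0.0536, array([347., 230.]))
slide [0.04, -0.16, -0.18] rot [-0.002, -0.005, 0.143] rows>= 2
slide [-0.03, -0.13, 13.42] rot [-0.002, -0.005, 0.143] rows>= 4
```

Emit:
{"op": "play_rows", "data": {
  "slide": [
    [0, -0.15, 2],
    [0, -0.15, 4],
    [0, -0.15, 8],
    [0, -0.15, 11],
    [0, -0.15, 13],
    [0, -0.15, 13.4],
    [0, -0.15, 13.4]
  ],
  "delta_rot": [
    [0, 0, 0.1],
    [0, 0, 0.143],
    [0, 0, 0.143],
    [0, 0, 0.143],
    [0, 0, 0.143],
    [0, 0, 0.143],
    [0, 0, 0.143]
  ]
}}

```text
time: 31.28
tool_pos: [0.5268, 0.0804, 0.0221]
tcp_rot: [-3.137, -0.108, 0.001]
wrist_force: [-0.1, 0.2, -0.2]
width: 1.001
```

Emit:
{"op": "play_rows", "data": {
  "slide": [
    [0, 0, 0],
    [0, 0, 0],
    [0, 0, 0],
    [0, 0, 0],
    [0, 0, 0],
    [0, 0, 0]
  ],
  "delta_rot": [
    [0, 0, 0],
    [0, 0, 0],
    [0, 0, 0],
    [0, 0, 0],
    [0, 0, 0],
    [0, 0, 0]
  ],
  "hand": 0.5,
  "force": 40
}}

```text
time: 31.78
tool_pos: [0.5284, 0.0804, 0.0239]
tcp_rot: [-3.137, -0.109, -0.004]
wrist_force: [-0.7, -1.7, 6.2]
width: 0.726
```

```bash
cat >>h.py <<'E'
LM=np.array([.530,-.1997]); LY=-5.0
def lane(x,y,z,yaw=LY):
    a=np.radians(LY); q=LM+np.array([np.cos(a)*x-np.sin(a)*y,np.sin(a)*x+np.cos(a)*y]); return pose(q[0],q[1],z,yaw)
def tolane(P):
    a=np.radians(LY); d=np.array(P[:2])-LM; return np.array([np.cos(a)*d[0]+np.sin(a)*d[1],-np.sin(a)*d[0]+np.cos(a)*d[1]])
E
python3 - <<'E'
from h import *
s=read_state();print(s['tool_pos'],s['width'])
show(lane(-.065,0,.12),lane(-.065,0,s['tool_pos'][2]+.001))
E
```

```text
[0.5284172  0.08042681 0.02385375] 0.7259842578323417
slide [-8.18, 26.91, -9.71] rot [-0.003, -0.002, 0.157] rows>= 8
slide [-8.21, 26.94, -0.2] rot [-0.003, -0.002, 0.157] rows>= 7
```

Emit:
{"op": "play_rows", "data": {
  "slide": [
    [0, 0, -4],
    [0, 0, -8],
    [-0.7, 2, -9.7],
    [-1.8, 6, -9.7],
    [-3, 10, -9.7],
    [-4.2, 14, -9.7],
    [-5.5, 18, -9.7],
    [-6.7, 22, -9.7],
    [-7.8, 25.5, -9.7],
    [-8.2, 26.9, -9.7],
    [-8.2, 26.9, -9.7],
    [-8.2, 26.9, -9.7]
  ],
  "delta_rot": [
    [0, 0, 0],
    [0, 0, 0],
    [0, 0, 0],
    [0, 0, 0.04],
    [0, 0, 0.08],
    [0, 0, 0.12],
    [0, 0, 0.157],
    [0, 0, 0.157],
    [0, 0, 0.157],
    [0, 0, 0.157],
    [0, 0, 0.157],
    [0, 0, 0.157]
  ]
}}

```text
time: 32.78
tool_pos: [0.4644, -0.1943, 0.1196]
tcp_rot: [-3.134, 0.141, -0.003]
wrist_force: [-0.5, -0.1, -1.4]
width: 0.722
```

```bash
python3 - <<'E'
from h import *
s=read_state();print(s['tool_pos'],s['width'],np.round(s['q'],2))
show(lane(-.065,0,.0235))
p=read_camera('scene');save(p,'s13.png');cv2.imwrite('pics/s13c.png',cv2.resize(cv2.imread('pics/s13.png')[130:330,100:360],None,fx=3,fy=3))
E
```

```text
[ 0.46443661 -0.19428953  0.1196215 ] 0.7219434124615991 [-0.45  0.05  2.09  0.01  1.01  1.21]
slide [0.06, 0.01, 9.61] rot [-0.004, -0.002, -0.003] rows>= 3
```

View pics/s13c.png

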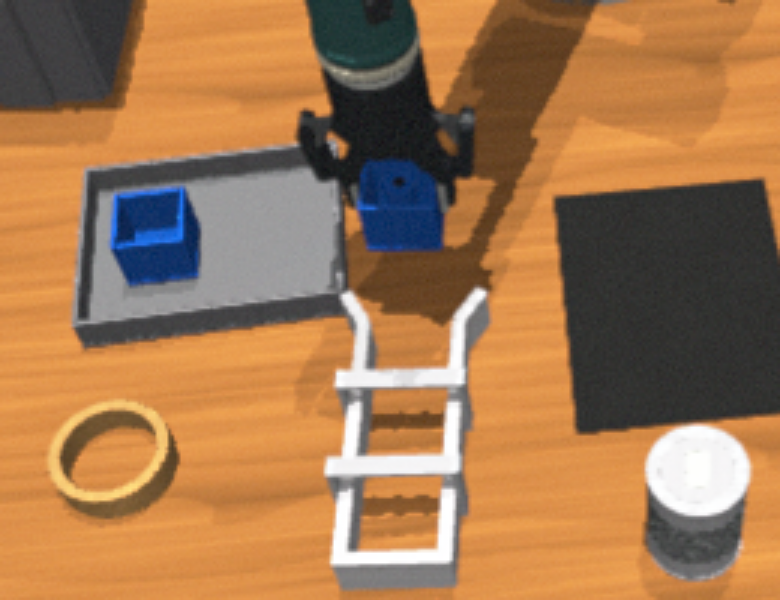

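Emit:
{"op": "play_rows", "data": {
  "slide": [
    [0, 0, 3.5],
    [0, 0, 7],
    [0, 0, 9],
    [0, 0, 9.6],
    [0, 0, 9.6]
  ],
  "delta_rot": [
    [0, 0, 0],
    [0, 0, 0],
    [0, 0, 0],
    [0, 0, 0],
    [0, 0, 0]
  ]
}}

```text
time: 33.25
tool_pos: [0.4644, -0.1911, 0.0237]
tcp_rot: [-3.133, 0.135, 0.002]
wrist_force: [0.5, -0.3, -1.3]
width: 0.722
```

Emit:
{"op": "play_rows", "data": {
  "slide": [
    [0, 0, 0],
    [0, 0, 0],
    [0, 0, 0],
    [0, 0, 0]
  ],
  "delta_rot": [
    [0, 0, 0],
    [0, 0, 0],
    [0, 0, 0],
    [0, 0, 0]
  ],
  "hand": 0.84
}}

```text
time: 33.58
tool_pos: [0.4649, -0.1906, 0.0239]
tcp_rot: [-3.133, 0.133, 0.001]
wrist_force: [0.1, 0.4, 0.2]
width: 0.843
```

Emit:
{"op": "play_rows", "data": {
  "slide": [
    [0, 0, -4],
    [0, 0, -7],
    [-3, 0, -8],
    [-6, 0, -7],
    [-6, 0, -4],
    [-6, 0, -2],
    [-6, 0, -1],
    [-6, 0, -1]
  ],
  "delta_rot": [
    [0, 0, 0],
    [0, 0, 0],
    [0, 0, 0],
    [0, 0, 0],
    [0, 0, 0],
    [0, 0, 0],
    [0, 0, 0],
    [0, 0, 0]
  ]
}}

```text
time: 34.25
tool_pos: [0.4031, -0.1844, 0.0319]
tcp_rot: [-3.131, 0.133, 0.007]
wrist_force: [-0.7, -0.1, 0.2]
width: 0.839
```

Emit:
{"op": "play_rows", "data": {
  "slide": [
    [0, 0, 0],
    [0, 0, 0],
    [0, 0, 0],
    [0, 0, 0],
    [0, 0, 0]
  ],
  "delta_rot": [
    [0, 0, 0],
    [0, 0, 0],
    [0, 0, 0],
    [0, 0, 0],
    [0, 0, 0]
  ],
  "hand": 0.35
}}

```text
time: 34.67
tool_pos: [0.4039, -0.1848, 0.0327]
tcp_rot: [-3.132, 0.133, 0.005]
wrist_force: [0.6, 0.0, 0.4]
width: 0.354
```

```bash
python3 - <<'E'
from h import *
s=read_state();print(s['tool_pos'],s['width'],np.round(s['q'],2), tolane(s['tool_pos']))
p=read_camera('scene');F=feet(p);print(*F,sep='\n');save(p,'s14.png');cv2.imwrite('pics/s14c.png',cv2.resize(cv2.imread('pics/s14.png')[130:330,100:360],None,fx=3,fy=3))
E
```

```text
[ 0.40393711 -0.18484637  0.03272933] 0.3541657389091189 [-0.49  0.07  2.26  0.01  0.82  1.16] [-0.12687777  0.00381   ]
(array([397.3, 346.9]), array([63.1, 69.5]), 38.4, 0.0554, array([433., 182.]))
(array([ 377.5, -399.5]), array([67.5, 62.6]), 2.5, 0.0565, array([161., 198.]))
(array([ 469.3, -190.7]), array([61.1, 66.3]), 84.7, 0.0529, array([240., 219.]))
```

View pics/s14c.png

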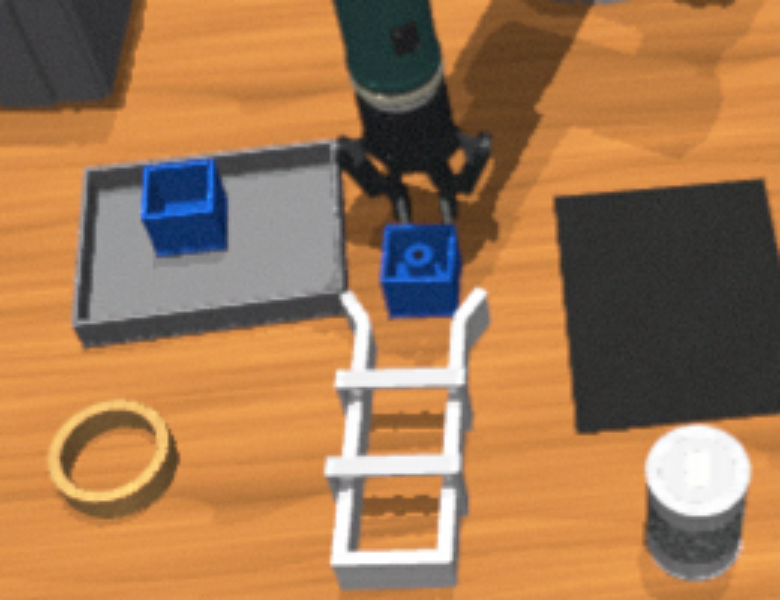

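The foot already in the tray was knocked about 4 cm (the announced disturbance) but is still upright inside the tray. The boss foot stands at the mouth around (240,219), and I'll push it in.

Emit:
{"op": "play_rows", "data": {
  "slide": [
    [1.2, 0.2, 0.3],
    [2.4, 0.3, 0.5],
    [3.6, 0.4, 0.5],
    [4.8, 0.4, 0.5],
    [6, 0.4, 0.5],
    [7.2, 0.4, 0.5],
    [8.4, 0.4, 0.5],
    [9.4, 0.4, 0.5],
    [10.4, 0.4, 0.5],
    [11.4, 0.4, 0.5],
    [12.2, 0.4, 0.5],
    [12.4, 0.4, 0.5]
  ],
  "delta_rot": [
    [0, 0, 0],
    [0, 0, 0],
    [0, 0, 0],
    [0, 0, 0],
    [0, 0, 0],
    [0, 0, 0],
    [0, 0, 0],
    [0, 0, 0],
    [0, 0, 0],
    [0, 0, 0],
    [0, 0, 0],
    [0, 0, 0]
  ]
}}

```text
time: 35.72
tool_pos: [0.5288, -0.1996, 0.0273]
tcp_rot: [-3.132, 0.133, 0.003]
wrist_force: [-0.2, -0.4, 0.7]
width: 0.348
```

```bash
python3 - <<'E'
from h import *
s=read_state();print(s['tool_pos'],s['width'],s['wrist_force'], tolane(s['tool_pos']))
p=read_camera('scene');F=feet(p);print(*F,sep='\n');save(p,'s15.png');cv2.imwrite('pics/s15c.png',cv2.resize(cv2.imread('pics/s15.png')[130:330,100:360],None,fx=3,fy=3))
for f in F: print(tolane(f[0]/1000-[.004,0]))
E
```

```text
[ 0.5287887  -0.19956329  0.02730201] 0.34817412841942463 [-0.24176753 -0.38574787  0.69320959] [-1.21860136e-03  3.06161928e-05]
blob [236.03982301 264.27876106] 22 [ 0.60342925 -0.20439164  0.0278531 ]
(array([397.5, 346.8]), array([62.6, 64.9]), 39.8, 0.0555, array([433., 182.]))
(array([ 377.8, -399.8]), array([67.3, 63.5]), 1.4, 0.0569, array([161., 198.]))
(array([ 561.5, -200.9]), array([62.4, 49. ]), 89.1, 0.0531, array([236., 245.]))
[-0.18361119  0.53252364]
[-0.13816575 -0.21295229]
[0.02749994 0.00120135]
```

View pics/s15c.png

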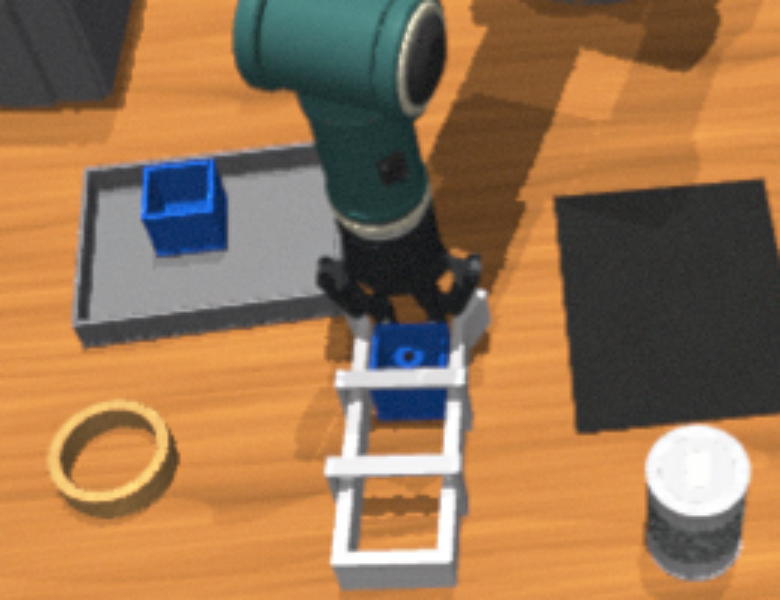

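Emit:
{"op": "play_rows", "data": {
  "slide": [
    [0.6, 0, 0],
    [1.2, 0, 0],
    [1.2, 0, 0],
    [0, 0, 0],
    [-2, 0, 0],
    [-3, 0, -3],
    [-3, 0, -7],
    [-3, 0, -11],
    [-3, 0, -14],
    [-2, -4, -14],
    [-1, -8, -14],
    [0, -12, -14]
  ],
  "delta_rot": [
    [0, 0, 0],
    [0, 0, 0],
    [0, 0, 0],
    [0, 0, 0],
    [0, 0, 0],
    [0, 0, 0],
    [0, 0, 0],
    [0, 0, 0],
    [0, 0, 0],
    [0, 0, 0],
    [0, 0, 0],
    [0, 0, 0]
  ]
}}

```text
time: 36.77
tool_pos: [0.5399, -0.0805, 0.1698]
tcp_rot: [-3.132, 0.138, -0.002]
wrist_force: [0.9, -0.5, 1.0]
width: 0.354
```

```bash
python3 - <<'E'
from h import *
s=read_state();print(s['tool_pos'],s['width'],s['wrist_force'],np.round(s['q'],2))
for n in ['scene','top']:
    p=read_camera(n);F=feet(p);print(*F,sep='\n');save(p,n[0]+'16.png')
show(pose(.45,.25,.16,40),pose(.394,.3455,.13,39.5))
E
```

```text
[ 0.5399433  -0.08050885  0.16984248] 0.35417088040475897 [ 0.90687174 -0.4833798   0.95984643] [-0.2   0.08  1.96  0.01  1.11  1.46]
(array([397.9, 347.1]), array([65.9, 65.7]), 39.8, 0.0551, array([433., 182.]))
(array([ 377.7, -399.5]), array([68.1, 63. ]), 2.6, 0.0567, array([161., 198.]))
(array([ 570.4, -201.2]), array([61.4, 30.4]), 85.1, 0.054, array([236., 247.]))
(array([ 611.8, -204.5]), array([61.2, 15.6]), 84.7, 0.0538, array([235., 266.]))
(array([392.5, 344.2]), array([61.5, 61.6]), 38.5, 0.0553, array([168., 327.]))
(array([ 373. , -401.1]), array([61. , 63.4]), 2.2, 0.0604, array([506., 338.]))
slide [-11.63, -31.78, 1.16] rot [-0.008, -0.003, -0.778] rows>= 9
slide [-17.98, -40.83, 4.24] rot [-0.008, -0.003, -0.77] rows>= 11
```

View pics/t16.png

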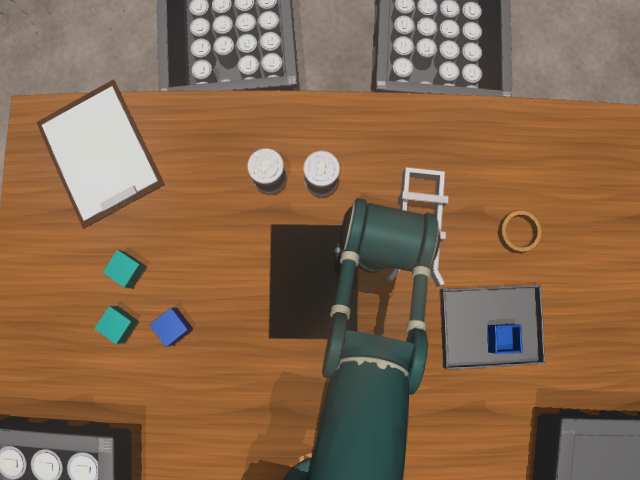

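```bash
python3 - <<'E'
from h import *
show(pose(.50,.20,.16,60),pose(.390,.350,.13,129.3))
E
```

```text
slide [-6.25, -27.2, 1.12] rot [-0.008, -0.005, -1.127] rows>= 10
slide [-18.41, -41.25, 4.24] rot [-0.004, -0.01, -2.337] rows>= 19
```

Emit:
{"op": "play_rows", "data": {
  "slide": [
    [0, -3, 0],
    [-1, -6, 0],
    [-1.5, -9, 0],
    [-2, -12, 0],
    [-3, -15, 0],
    [-4, -18, 0],
    [-5, -21, 0],
    [-6, -24, 0],
    [-6.2, -27, 1],
    [-6.2, -27, 1],
    [-6.2, -27, 1],
    [-6.2, -27, 1]
  ],
  "delta_rot": [
    [0, 0, -0.1],
    [0, 0, -0.2],
    [0, 0, -0.3],
    [0, 0, -0.4],
    [0, 0, -0.5],
    [0, 0, -0.6],
    [0, 0, -0.7],
    [0, 0, -0.8],
    [0, 0, -0.92],
    [0, 0, -1.04],
    [0, 0, -1.15],
    [0, 0, -1.25]
  ],
  "hand": 1
}}

```text
time: 37.87
tool_pos: [0.5001, 0.1981, 0.1608]
tcp_rot: [-2.608, -1.74, -0.007]
wrist_force: [0.4, -0.2, 0.5]
width: 1.001
```

```bash
python3 - <<'E'
from h import *
p=read_camera('scene');print(*feet(p),sep='\n')
show(pose(.390,.350,.13,129.3))
E
```

```text
(array([397.7, 347. ]), array([63.2, 66. ]), 39.4, 0.0557, array([433., 182.]))
(array([ 375.9, -399.4]), array([70. , 63.5]), 1.1, 0.0565, array([161., 198.]))
(array([ 569.9, -201.1]), array([61.5, 30.7]), 87.0, 0.0538, array([236., 247.]))
(array([ 614.3, -204.9]), array([60.1, 14.2]), 83.0, 0.0533, array([235., 266.]))
slide [9.85, -15.98, 3.21] rot [0.002, -0.008, -1.077] rows>= 9
```

Emit:
{"op": "play_rows", "data": {
  "slide": [
    [1.2, -2, 0.5],
    [2.4, -4, 1],
    [3.6, -6, 1.5],
    [4.8, -8, 2],
    [6, -10, 2.5],
    [7.2, -12, 3],
    [8.6, -14, 3.2],
    [9.8, -16, 3.2],
    [9.8, -16, 3.2],
    [9.8, -16, 3.2],
    [9.8, -16, 3.2]
  ],
  "delta_rot": [
    [0, 0, -0.12],
    [0, 0, -0.24],
    [0, 0, -0.36],
    [0, 0, -0.48],
    [0, 0, -0.6],
    [0, 0, -0.72],
    [0, 0, -0.84],
    [0, 0, -0.96],
    [0, 0, -1.077],
    [0, 0, -1.077],
    [0, 0, -1.077]
  ]
}}

```text
time: 38.83
tool_pos: [0.3898, 0.3493, 0.1301]
tcp_rot: [-1.35, -2.834, -0.012]
wrist_force: [0.4, -0.8, 0.0]
width: 1.002
```

```bash
python3 - <<'E'
from h import *
p=read_camera('scene');print(*feet(p),sep='\n')
show(pose(.390,.350,.022,129.3))
E
```

```text
(array([397.3, 347. ]), array([64.5, 66.1]), 39.1, 0.0553, array([433., 182.]))
(array([ 378.4, -399.1]), array([67.2, 61.9]), 0.6, 0.0567, array([161., 198.]))
(array([ 568.9, -201.3]), array([61.8, 29.1]), 85.8, 0.0535, array([236., 247.]))
(array([ 614., -205.]), array([60.7, 13.7]), 80.5, 0.0533, array([235., 266.]))
slide [0.01, -0.0, 10.81] rot [0.006, -0.006, -0.004] rows>= 3
```

Emit:
{"op": "play_rows", "data": {
  "slide": [
    [0, 0, 4],
    [0, 0, 8],
    [0, 0, 10],
    [0, 0, 10.7],
    [0, 0, 10.7]
  ],
  "delta_rot": [
    [0, 0, 0],
    [0, 0, 0],
    [0, 0, 0],
    [0, 0, 0],
    [0, 0, 0]
  ]
}}

```text
time: 39.3
tool_pos: [0.389, 0.3479, 0.021]
tcp_rot: [-1.354, -2.83, -0.005]
wrist_force: [0.8, -1.2, 0.1]
width: 1.006
```

Emit:
{"op": "play_rows", "data": {
  "slide": [
    [0, 0, 0],
    [0, 0, 0],
    [0, 0, 0],
    [0, 0, 0],
    [0, 0, 0],
    [0, 0, 0]
  ],
  "delta_rot": [
    [0, 0, 0],
    [0, 0, 0],
    [0, 0, 0],
    [0, 0, 0],
    [0, 0, 0],
    [0, 0, 0]
  ],
  "hand": 0.5,
  "force": 50
}}

```text
time: 39.8
tool_pos: [0.3905, 0.3489, 0.0229]
tcp_rot: [-1.355, -2.831, -0.01]
wrist_force: [1.2, -0.7, 6.7]
width: 0.723
```

```bash
python3 - <<'E'
from h import *
s=read_state();print(s['tool_pos'],s['width'])
show(pose(.53,.12,.13,98,0))
E
```

```text
[0.39054417 0.34894781 0.02292573] 0.723143602238399
slide [-26.52, -3.45, -10.86] rot [0.003, -0.006, 0.539] rows>= 7
```

Emit:
{"op": "play_rows", "data": {
  "slide": [
    [0, 0, -4],
    [0, 0, -8],
    [-3, 0, -10.5],
    [-7, -0.5, -11],
    [-11, -1, -11],
    [-15, -1.5, -11],
    [-19, -2, -11],
    [-23, -3, -11],
    [-26.5, -3.4, -11],
    [-26.5, -3.4, -11],
    [-26.5, -3.4, -11]
  ],
  "delta_rot": [
    [0, 0, 0],
    [0, 0, 0],
    [0, 0, 0.05],
    [0, 0, 0.14],
    [0, 0, 0.24],
    [0, 0, 0.34],
    [0, 0, 0.44],
    [0, 0, 0.52],
    [0, 0, 0.54],
    [0, 0, 0.54],
    [0, 0, 0.54]
  ]
}}

```text
time: 40.72
tool_pos: [0.5307, 0.1188, 0.1312]
tcp_rot: [-2.064, -2.362, -0.008]
wrist_force: [-0.4, 0.4, -2.2]
width: 0.718
```

Emit:
{"op": "play_rows", "data": {
  "slide": [
    [0, 0, 0],
    [0, 0, 0],
    [0, 0, 0],
    [0, 0, 0],
    [0, 0, 0],
    [0, 0, 0],
    [0, 0, 0],
    [0, 0, 0],
    [0, 0, 0],
    [0, 0, 0],
    [0, 0, 0],
    [0, 0, 0]
  ],
  "delta_rot": [
    [0, 0.12, 0],
    [0, 0.24, 0],
    [0, 0.36, 0],
    [0, 0.48, 0],
    [0, 0.6, 0],
    [0, 0.72, 0],
    [0, 0.84, 0],
    [0, 0.96, 0],
    [0, 1.08, 0],
    [0, 1.2, 0],
    [0, 1.22, 0],
    [0, 1.22, 0]
  ]
}}

```text
time: 41.72
tool_pos: [0.5294, 0.1196, 0.1287]
tcp_rot: [-1.341, -1.53, -0.939]
wrist_force: [-0.2, -0.3, -1.8]
width: 0.72
```

```bash
python3 - <<'E'
from h import *
lower([-.037,.025],[.023,-.033])
E
```

```text
[[-0.041, 0.991, -0.128], [0.334, 0.135, 0.933], [0.942, -0.005, -0.337]] [0.52939595 0.11955008 0.128654  ] 0.7195585593211301
touch 0.04258157068853424 slide [-7.73  0.04  2.76]
```

Emit:
{"op": "play_rows", "data": {
  "slide": [
    [-2.4, 0, 0.9],
    [-4.8, 0, 1.8],
    [-6.6, 0, 2.4],
    [-7.6, 0, 2.7],
    [-7.7, 0, 2.8],
    [-7.7, 0, 2.8]
  ],
  "delta_rot": [
    [0, 0, 0],
    [0, 0, 0],
    [0, 0, 0],
    [0, 0, 0],
    [0, 0, 0],
    [0, 0, 0]
  ]
}}

```text
time: 42.22
tool_pos: [0.5292, 0.1208, 0.0477]
tcp_rot: [-1.34, -1.533, -0.939]
wrist_force: [-0.5, 0.1, -2.5]
width: 0.721
```

Emit:
{"op": "play_rows", "data": {
  "slide": [
    [0, 0, 0],
    [0, 0, 0],
    [0, 0, 0],
    [0, 0, 0],
    [0, 0, 0]
  ],
  "delta_rot": [
    [0, 0, 0],
    [0, 0, 0],
    [0, 0, 0],
    [0, 0, 0],
    [0, 0, 0]
  ],
  "hand": 1
}}

```text
time: 42.63
tool_pos: [0.5296, 0.1206, 0.0484]
tcp_rot: [-1.34, -1.533, -0.939]
wrist_force: [0.2, -0.6, -1.0]
width: 0.997
```

Emit:
{"op": "play_rows", "data": {
  "slide": [
    [0, 0, -4],
    [0, 0, -7],
    [4, -0.5, -9],
    [8.2, -1, -10.4],
    [8.2, -1, -10.4],
    [8.2, -1, -10.4],
    [10.6, 0, -6],
    [10.6, 0, -4],
    [10.6, 0, -4],
    [10.6, 0, -4],
    [10.6, 0, -4],
    [10.6, 0, -4]
  ],
  "delta_rot": [
    [0, 0, 0],
    [0, 0, 0],
    [0, -0.12, 0],
    [0, -0.24, 0],
    [0, -0.36, 0],
    [0, -0.48, 0],
    [0, -0.6, 0],
    [0, -0.72, 0],
    [0, -0.84, 0],
    [0, -0.96, 0],
    [0, -1.08, 0],
    [0, -1.23, 0]
  ]
}}

```text
time: 43.63
tool_pos: [0.5307, 0.1188, 0.1636]
tcp_rot: [-2.058, -2.359, -0.018]
wrist_force: [-0.3, -0.3, -0.6]
width: 0.999
```

```bash
python3 -c "
from h import *
chk('17')
show(pose(.5295,.1055,.023,98,0))"
```

```text
[0.165 0.076 1.967 0.018 1.097 0.021] [0.5307 0.1188 0.1636] 43.63 0.999
(array([ 376.9, -399.4]), array([66.8, 63.1]), 3.1, 0.0565, array([161., 198.]))
(array([536. , 101.2]), array([66.5, 56.9]), 7.9, 0.0613, array([354., 229.]))
(array([ 569.6, -201.3]), array([61.6, 29.1]), 85.6, 0.0535, array([236., 247.]))
(array([ 613.3, -204.8]), array([60.6, 13.2]), 82.7, 0.0531, array([236., 266.]))
mid []
(array([ 574.5, -201.3]), array([57.9, 42.4]), 86.1, 0.0542, array([416., 248.]))
(array([ 372.9, -400.7]), array([60.8, 63.3]), 2.4, 0.0604, array([506., 338.]))
mid [([421.0, 243.0], 0.46, [[0.583, -0.208, 0.052]])]
slide [-1.76, -0.14, 13.83] rot [-0.004, -0.023, -0.0] rows>= 4
```

View pics/s17c.png

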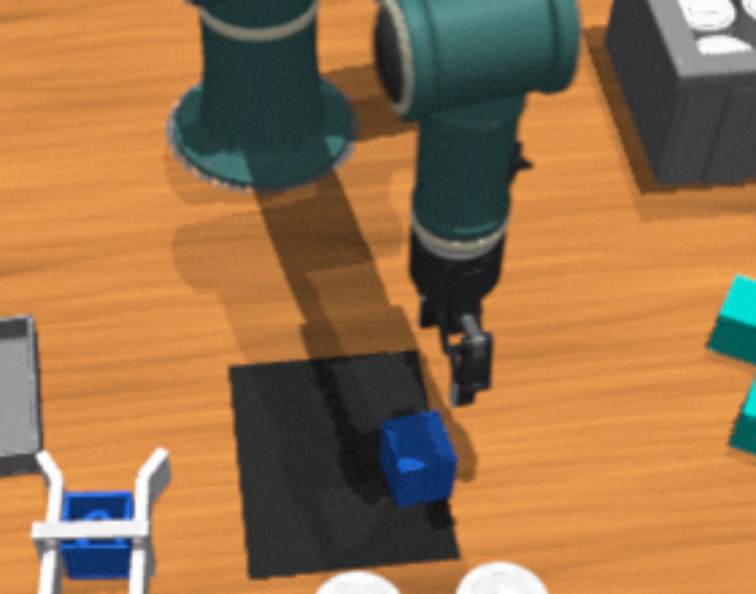

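Emit:
{"op": "play_rows", "data": {
  "slide": [
    [-1.3, 0.3, 4],
    [-1.3, 0.3, 8],
    [-1.3, 0.3, 11],
    [-1.3, 0.3, 13],
    [-1.3, 0.3, 13.7],
    [-1.3, 0.3, 13.7]
  ],
  "delta_rot": [
    [0, -0.02, 0],
    [0, -0.02, 0],
    [0, -0.02, 0],
    [0, -0.02, 0],
    [0, -0.02, 0],
    [0, -0.02, 0]
  ]
}}

```text
time: 44.33
tool_pos: [0.5308, 0.1086, 0.0215]
tcp_rot: [-2.059, -2.359, 0.008]
wrist_force: [0.9, -0.2, -0.3]
width: 0.997
```

Emit:
{"op": "play_rows", "data": {
  "slide": [
    [0, 0, 0],
    [0, 0, 0],
    [0, 0, 0],
    [0, 0, 0],
    [0, 0, 0],
    [0, 0, 0]
  ],
  "delta_rot": [
    [0, 0, 0],
    [0, 0, 0],
    [0, 0, 0],
    [0, 0, 0],
    [0, 0, 0],
    [0, 0, 0]
  ],
  "hand": 0.5,
  "force": 50
}}

```text
time: 44.83
tool_pos: [0.532, 0.1086, 0.0229]
tcp_rot: [-2.06, -2.361, 0.005]
wrist_force: [-0.7, -3.3, 5.2]
width: 0.717
```

Emit:
{"op": "play_rows", "data": {
  "slide": [
    [0, 0, -4],
    [0, 0, -8],
    [0, 0, -9],
    [0, 0, -9],
    [0, 0, -9],
    [0, 0, -9],
    [0, 0, -9],
    [0, 0, -9],
    [0, 0, -9],
    [0, 0, -9],
    [0, 0, -9],
    [0, 0, -9]
  ],
  "delta_rot": [
    [0, 0, 0],
    [0, 0.1, 0],
    [0, 0.22, 0],
    [0, 0.34, 0],
    [0, 0.46, 0],
    [0, 0.58, 0],
    [0, 0.7, 0],
    [0, 0.82, 0],
    [0, 0.94, 0],
    [0, 1.06, 0],
    [0, 1.18, 0],
    [0, 1.22, 0]
  ]
}}

```text
time: 45.83
tool_pos: [0.532, 0.1072, 0.11]
tcp_rot: [-1.344, -1.524, -0.935]
wrist_force: [-1.0, 0.6, -2.9]
width: 0.724
```

```bash
python3 - <<'E'
from h import *
lower([-.035,.021],[.023,-.040])
E
```

```text
[[-0.034, 0.991, -0.13], [0.333, 0.133, 0.933], [0.942, -0.012, -0.335]] [0.53201211 0.10724592 0.11002071] 0.724201241585001
touch 0.04067734550928695 slide [-6.16  0.08  2.19]
```

Emit:
{"op": "play_rows", "data": {
  "slide": [
    [-2.4, 0, 0.8],
    [-4.6, 0, 1.6],
    [-5.6, 0, 2],
    [-6.1, 0.1, 2.2],
    [-6.1, 0.1, 2.2],
    [-6.1, 0.1, 2.2]
  ],
  "delta_rot": [
    [0, 0, 0],
    [0, 0, 0],
    [0, 0, 0],
    [0, 0, 0],
    [0, 0, 0],
    [0, 0, 0]
  ]
}}

```text
time: 46.33
tool_pos: [0.5327, 0.1078, 0.0459]
tcp_rot: [-1.343, -1.525, -0.936]
wrist_force: [0.6, -0.4, -1.4]
width: 0.721
```

Emit:
{"op": "play_rows", "data": {
  "slide": [
    [0, 0, 0],
    [0, 0, 0],
    [0, 0, 0],
    [0, 0, 0],
    [0, 0, 0]
  ],
  "delta_rot": [
    [0, 0, 0],
    [0, 0, 0],
    [0, 0, 0],
    [0, 0, 0],
    [0, 0, 0]
  ],
  "hand": 1
}}

```text
time: 46.75
tool_pos: [0.533, 0.1077, 0.0466]
tcp_rot: [-1.343, -1.526, -0.936]
wrist_force: [0.4, 0.3, -0.1]
width: 0.998
```

Emit:
{"op": "play_rows", "data": {
  "slide": [
    [0, 0, -4],
    [0, 0, -7],
    [4, -0.5, -9],
    [8.2, -1, -10.4],
    [8.2, -1, -10.4],
    [8.2, -1, -10.4],
    [10.6, 0, -6],
    [10.6, 0, -4],
    [10.6, 0, -4],
    [10.6, 0, -4],
    [10.6, 0, -4],
    [10.6, 0, -4]
  ],
  "delta_rot": [
    [0, 0, 0],
    [0, 0, 0],
    [0, -0.12, 0],
    [0, -0.24, 0],
    [0, -0.36, 0],
    [0, -0.48, 0],
    [0, -0.6, 0],
    [0, -0.72, 0],
    [0, -0.84, 0],
    [0, -0.96, 0],
    [0, -1.08, 0],
    [0, -1.23, 0]
  ]
}}

```text
time: 47.75
tool_pos: [0.5349, 0.1058, 0.1619]
tcp_rot: [-2.056, -2.352, -0.013]
wrist_force: [-0.5, -0.6, -0.6]
width: 1.0
```

```bash
python3 -c "
from h import *
chk('18')
p=read_camera('scene');C=cloud(p)
u,v=proj(p,[.533,.083,.052])[0].astype(int); print((C[v-8:v+9:2,u-8:u+9:2,2]*1000).round(0))
"
```

```text
[ 0.138  0.085  1.961  0.021  1.101 -0.005] [0.5349 0.1058 0.1619] 47.75 1.0
(array([ 377.5, -399.5]), array([66. , 62.7]), 2.2, 0.0565, array([161., 198.]))
(array([538.8,  82.6]), array([66.4, 63.2]), 7.2, 0.0531, array([347., 232.]))
(array([ 570.5, -201.2]), array([61.3, 31.5]), 87.8, 0.0539, array([236., 247.]))
(array([ 614.4, -205.4]), array([61. , 14.8]), 81.2, 0.0534, array([235., 266.]))
mid []
(array([ 574.2, -201.2]), array([58.7, 41.8]), 86.3, 0.0536, array([416., 248.]))
(array([ 372.8, -401.2]), array([61.1, 63. ]), 2.4, 0.06, array([506., 338.]))
mid []
[[-1. -1. 58. 55. 54. 54. 55. 52. 50.]
 [56. 54. 53. 51. 49. 49. 46. 43. 47.]
 [48. 48. 45. 42. 38. 40. 38. 36. 39.]
 [38. 35. 35. 33. 54. 52. 29. 27. 32.]
 [32. 30. 28. 53. 56. 54. 55. 14. 21.]
 [19. 20. 16. 50. 51. 52. 52.  6. 19.]
 [15.  7.  9. 53. 54. 51. 54.  6. 12.]
 [53.  7. 33. 48. 45. 43. 47.  6.  3.]
 [58.  7. 26. 36. 39. 39. 37.  0.  6.]]
```

View pics/s18c.png

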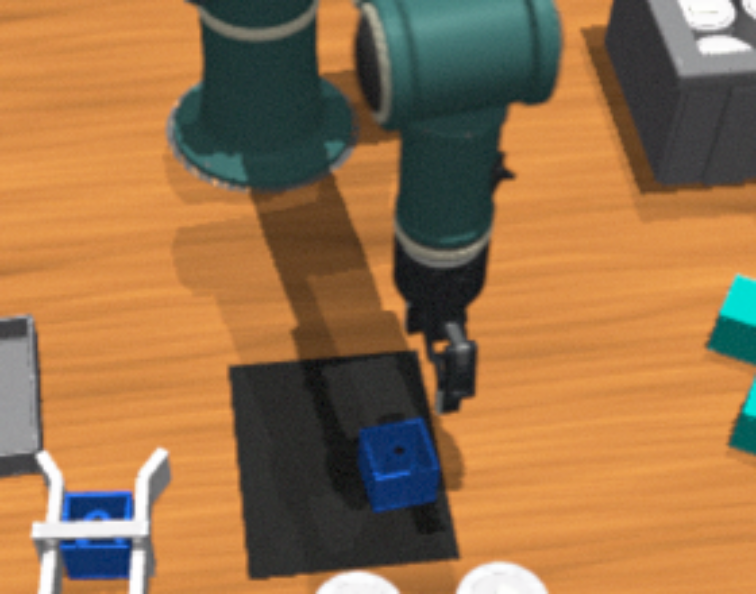

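This one has a boss too: the depth reads about 52 mm at its centre. It goes to the lane.

```bash
python3 - <<'E'
from h import *
show(pose(.5345,.0825,.16,7))
E
```

```text
slide [-2.32, -0.24, -0.11] rot [-0.029, -0.012, 1.583] rows>= 13
```

Emit:
{"op": "play_rows", "data": {
  "slide": [
    [-2.2, -0.2, 0],
    [-2.2, -0.2, 0],
    [-2.2, -0.2, 0],
    [-2.2, -0.2, 0],
    [-2.2, -0.2, 0],
    [-2.2, -0.2, 0],
    [-2.2, -0.2, 0],
    [-2.2, -0.2, 0],
    [-2.2, -0.2, 0],
    [-2.2, -0.2, 0],
    [-2.2, -0.2, 0],
    [-2.2, -0.2, 0]
  ],
  "delta_rot": [
    [0, 0, 0.12],
    [0, 0, 0.24],
    [0, 0, 0.36],
    [0, 0, 0.48],
    [0, 0, 0.6],
    [0, 0, 0.72],
    [0, 0, 0.84],
    [0, 0, 0.96],
    [0, 0, 1.08],
    [0, 0, 1.2],
    [-0.02, 0, 1.32],
    [-0.03, 0, 1.44]
  ]
}}

```text
time: 49.0
tool_pos: [0.5343, 0.0816, 0.158]
tcp_rot: [-3.106, -0.399, -0.012]
wrist_force: [-1.3, 0.6, 0.0]
width: 0.996
```

```bash
python3 - <<'E'
from h import *
show(pose(.5345,.0825,.024,7))
E
```

```text
slide [-0.08, 0.03, 13.4] rot [-0.009, -0.009, 0.133] rows>= 4
```

Emit:
{"op": "play_rows", "data": {
  "slide": [
    [0, 0, 2],
    [0, 0, 4],
    [0, 0, 8],
    [0, 0, 11],
    [0, 0, 13],
    [0, 0, 13.4],
    [0, 0, 13.4]
  ],
  "delta_rot": [
    [0, -0.01, 0.1],
    [0, -0.01, 0.133],
    [0, -0.01, 0.133],
    [0, -0.01, 0.133],
    [0, -0.01, 0.133],
    [0, -0.01, 0.133],
    [0, -0.01, 0.133]
  ]
}}

```text
time: 49.58
tool_pos: [0.5332, 0.0811, 0.0216]
tcp_rot: [-3.126, -0.186, 0.013]
wrist_force: [0.1, -0.2, 0.2]
width: 1.0
```

Emit:
{"op": "play_rows", "data": {
  "slide": [
    [0, 0, 0],
    [0, 0, 0],
    [0, 0, 0],
    [0, 0, 0],
    [0, 0, 0],
    [0, 0, 0]
  ],
  "delta_rot": [
    [0, 0, 0],
    [0, 0, 0],
    [0, 0, 0],
    [0, 0, 0],
    [0, 0, 0],
    [0, 0, 0]
  ],
  "hand": 0.5,
  "force": 40
}}

```text
time: 50.08
tool_pos: [0.5347, 0.081, 0.0233]
tcp_rot: [-3.127, -0.187, 0.008]
wrist_force: [0.2, -2.3, 6.9]
width: 0.716
```

```bash
python3 - <<'E'
from h import *
s=read_state();print(s['tool_pos'],s['width'])
show(lane(-.065,0,.12))
E
```

```text
[0.53466612 0.08100312 0.02328399] 0.7159355227127118
slide [-10.21, 26.39, -9.88] rot [-0.009, 0.006, 0.207] rows>= 8
```

Emit:
{"op": "play_rows", "data": {
  "slide": [
    [0, 0, -4],
    [0, 0, -8],
    [-0.9, 2, -9.7],
    [-2.3, 6, -9.7],
    [-3.8, 10, -9.7],
    [-5.3, 14, -9.7],
    [-6.9, 18, -9.7],
    [-8.4, 22, -9.7],
    [-9.8, 25.5, -9.7],
    [-10.2, 26.4, -9.7],
    [-10.2, 26.4, -9.7],
    [-10.2, 26.4, -9.7]
  ],
  "delta_rot": [
    [0, 0, 0],
    [0, 0, 0],
    [0, 0, 0.05],
    [0, 0, 0.1],
    [0, 0, 0.15],
    [0, 0, 0.2],
    [0, 0, 0.207],
    [0, 0, 0.207],
    [0, 0, 0.207],
    [0, 0, 0.207],
    [0, 0, 0.207],
    [0, 0, 0.207]
  ]
}}

```text
time: 51.08
tool_pos: [0.4649, -0.194, 0.1179]
tcp_rot: [-3.128, 0.141, 0.011]
wrist_force: [0.3, 0.5, -1.8]
width: 0.716
```

```bash
python3 - <<'E'
from h import *
s=read_state();print(s['tool_pos'],s['width'],np.round(s['q'],2))
show(lane(-.065,-.001,.0235))
p=read_camera('scene');print(*feet(p),sep='\n')
E
```

```text
[ 0.46487546 -0.19402629  0.11787702] 0.7160118981841302 [-0.45  0.06  2.08  0.01  1.01  1.21]
slide [0.11, 0.19, 9.44] rot [-0.01, 0.007, -0.003] rows>= 3
blob [232.78254848 199.12880886] 0 [ 0.49468635 -0.19580121  0.13297505]
(array([ 377.6, -399.4]), array([66.5, 62.5]), 1.7, 0.057, array([161., 198.]))
(array([ 570.3, -201.4]), array([61.6, 29.9]), 85.5, 0.0532, array([236., 247.]))
(array([ 614.5, -204.7]), array([61.5, 13.3]), 81.5, 0.0538, array([235., 266.]))
```

Emit:
{"op": "play_rows", "data": {
  "slide": [
    [0, 0.2, 3.5],
    [0, 0.3, 7],
    [0, 0.3, 9],
    [0, 0.3, 9.5],
    [0, 0.3, 9.5]
  ],
  "delta_rot": [
    [0, 0, 0],
    [0, 0, 0],
    [-0.01, 0, 0],
    [-0.01, 0, 0],
    [-0.01, 0, 0]
  ]
}}

```text
time: 51.55
tool_pos: [0.4642, -0.1931, 0.0227]
tcp_rot: [-3.138, 0.134, 0.015]
wrist_force: [-0.8, -0.3, -1.9]
width: 0.724
```

Emit:
{"op": "play_rows", "data": {
  "slide": [
    [0, 0, 0],
    [0, 0, 0],
    [0, 0, 0],
    [0, 0, 0]
  ],
  "delta_rot": [
    [0, 0, 0],
    [0, 0, 0],
    [0, 0, 0],
    [0, 0, 0]
  ],
  "hand": 0.84
}}

```text
time: 51.88
tool_pos: [0.4647, -0.1925, 0.023]
tcp_rot: [-3.138, 0.132, 0.014]
wrist_force: [0.1, -0.5, 0.6]
width: 0.836
```

Emit:
{"op": "play_rows", "data": {
  "slide": [
    [0, 0, -4],
    [0, 0, -7],
    [-3, 0, -8],
    [-6, 0, -7],
    [-6, 0, -4],
    [-6, 0, -2],
    [-6, 0, -1],
    [-6, 0, -1]
  ],
  "delta_rot": [
    [0, 0, 0],
    [0, 0, 0],
    [0, 0, 0],
    [0, 0, 0],
    [0, 0, 0],
    [0, 0, 0],
    [0, 0, 0],
    [0, 0, 0]
  ]
}}

```text
time: 52.55
tool_pos: [0.403, -0.1864, 0.0315]
tcp_rot: [-3.136, 0.132, 0.021]
wrist_force: [-0.1, -0.1, 0.7]
width: 0.845
```

Emit:
{"op": "play_rows", "data": {
  "slide": [
    [0, 0, 0],
    [0, 0, 0],
    [0, 0, 0],
    [0, 0, 0],
    [0, 0, 0]
  ],
  "delta_rot": [
    [0, 0, 0],
    [0, 0, 0],
    [0, 0, 0],
    [0, 0, 0],
    [0, 0, 0]
  ],
  "hand": 0.35
}}

```text
time: 52.97
tool_pos: [0.4039, -0.1868, 0.0322]
tcp_rot: [-3.136, 0.132, 0.018]
wrist_force: [0.8, -0.2, -0.3]
width: 0.352
```

```bash
python3 - <<'E'
from h import *
s=read_state();print(s['tool_pos'],s['width'], tolane(s['tool_pos']))
show(lane(.010,0,.027))
p=read_camera('scene');F=feet(p);print(*F,sep='\n');save(p,'s19.png');cv2.imwrite('pics/s19c.png',cv2.resize(cv2.imread('pics/s19.png')[130:330,100:360],None,fx=3,fy=3))
E
```

```text
[ 0.40385874 -0.18676939  0.03224885] 0.3515749745631621 [-0.12678824  0.00188747]
slide [13.68, 0.23, 0.36] rot [-0.002, 0.012, 0.003] rows>= 4
(array([ 376.5, -399. ]), array([63.2, 68.9]), 89.7, 0.0563, array([161., 198.]))
(array([ 469.7, -192.8]), array([60.5, 66.9]), 86.2, 0.053, array([239., 220.]))
(array([ 570.3, -201. ]), array([61.9, 34.2]), 84.7, 0.0541, array([236., 247.]))
(array([ 613.8, -204.7]), array([60.4, 12.9]), 83.9, 0.0535, array([235., 266.]))
```

View pics/s19c.png

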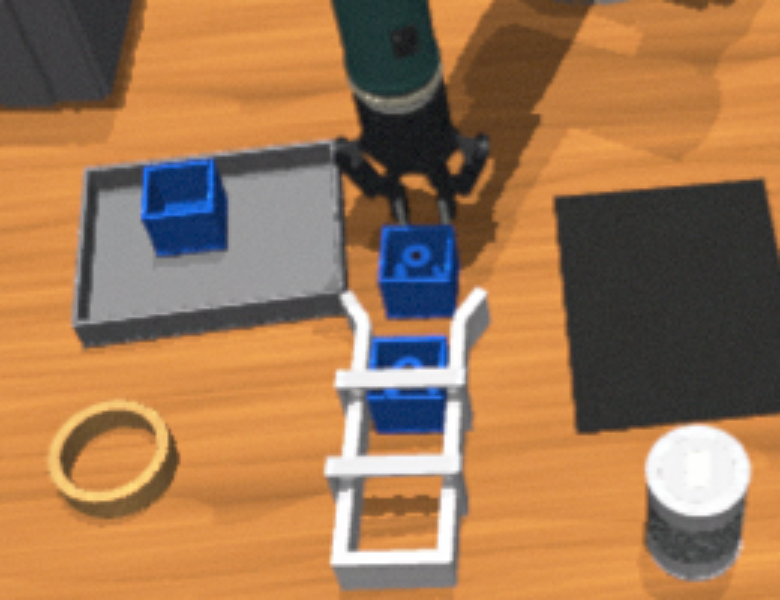

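Emit:
{"op": "play_rows", "data": {
  "slide": [
    [1.2, 0.1, 0.3],
    [2.4, 0.2, 0.4],
    [3.6, 0.2, 0.4],
    [4.8, 0.2, 0.4],
    [6, 0.2, 0.4],
    [7.2, 0.2, 0.4],
    [8.4, 0.2, 0.4],
    [9.6, 0.2, 0.4],
    [10.6, 0.2, 0.4],
    [11.6, 0.2, 0.4],
    [12.6, 0.2, 0.4],
    [13.2, 0.2, 0.4]
  ],
  "delta_rot": [
    [0, 0, 0],
    [0, 0, 0],
    [0, 0, 0],
    [0, 0, 0],
    [0, 0, 0],
    [0, 0, 0],
    [0, 0, 0],
    [0, 0, 0],
    [0, 0, 0],
    [0, 0, 0],
    [0, 0, 0],
    [0, 0, 0]
  ]
}}

```text
time: 54.02
tool_pos: [0.5367, -0.2, 0.0265]
tcp_rot: [-3.137, 0.132, 0.017]
wrist_force: [-1.0, -0.2, -0.5]
width: 0.35
```

Emit:
{"op": "play_rows", "data": {
  "slide": [
    [0.3, 0, 0],
    [0.6, 0, 0],
    [0.6, 0, 0],
    [0, 0, 0],
    [-2, 0, 0],
    [-3, 0, -3],
    [-3, 0, -7],
    [-3, 0, -11],
    [-4, -2, -14],
    [-6, -6, -14],
    [-8, -10, -14],
    [-9, -14, -14]
  ],
  "delta_rot": [
    [0, 0, 0],
    [0, 0, 0],
    [0, 0, 0],
    [0, 0, 0],
    [0, 0, 0],
    [0, 0, 0],
    [0, 0, 0],
    [0, 0, 0],
    [0, 0, 0],
    [0, 0, 0],
    [0, 0, 0],
    [0, 0, 0]
  ]
}}

```text
time: 55.02
tool_pos: [0.46, -0.0581, 0.1687]
tcp_rot: [-3.137, 0.136, 0.013]
wrist_force: [0.9, 0.4, -0.1]
width: 0.348
```

Emit:
{"op": "play_rows", "data": {
  "slide": [
    [0, -4, 0],
    [0, -8, 0],
    [0, -12, 0],
    [0, -16, 0],
    [0, -20, 0],
    [0, -24, 0],
    [0, -28, 0],
    [0, -28, 0]
  ],
  "delta_rot": [
    [0, 0, 0],
    [0, 0, 0],
    [0, 0, 0],
    [0, 0, 0],
    [0, 0, 0],
    [0, 0, 0],
    [0, 0, 0],
    [0, 0, 0]
  ]
}}

```text
time: 55.68
tool_pos: [0.4845, 0.227, 0.1698]
tcp_rot: [-3.132, 0.129, 0.009]
wrist_force: [-0.0, 0.1, 0.6]
width: 0.345
```

```bash
python3 -c "
from h import *
chk('20',(130,330,80,340))
for n in['scene','top']:
    p=read_camera(n);C=cloud(p);hsv=cv2.cvtColor(p['image'],cv2.COLOR_RGB2HSV)
    m=(hsv[...,0]>105)&(hsv[...,0]<130)&(hsv[...,1]>120)&(C[...,2]>.048)&(C[...,2]<.062)&(C[...,0]>.5)&(C[...,1]<-.1)
    L=np.array([tolane(q) for q in C[m]]);print(n,np.percentile(L,[0.5,2,98,99.5],axis=0).round(4).tolist())
    for t in ['can_a','tape']:
        for d in landmark_of(t,p): print(t,d['conf'],atz(p,*d['at'],0).round(3))
a=cv2.imread('pics/t20.png')[150:400,360:580];cv2.imwrite('pics/t20c.png',cv2.resize(a,None,fx=2.4,fy=2.4))
"
```

```text
[0.386 0.056 1.976 0.009 1.112 2.035] [0.4845 0.227  0.1698] 55.68 0.345
blob [234.30481283 292.39572193] 0 [ 0.68031123 -0.21070569  0.0243471 ]
(array([ 377.2, -399.7]), array([69.1, 62.7]), 2.4, 0.0568, array([161., 198.]))
(array([ 569.4, -201.5]), array([30.4, 61.2]), 0.5, 0.0532, array([235., 247.]))
(array([ 635.7, -206.8]), array([61.9, 61.4]), 85.5, 0.0543, array([234., 270.]))
mid [([158.0, 190.0], 0.32, [[0.361, -0.406, 0.052]])]
(array([ 645.9, -209.2]), array([61.7, 60.4]), 85.1, 0.0542, array([421., 217.]))
(array([ 575.4, -202. ]), array([57.6, 40.7]), 86.1, 0.0533, array([417., 248.]))
(array([ 372.9, -400.9]), array([61.2, 64.2]), 3.3, 0.0601, array([506., 339.]))
mid [([421.0, 243.0], 0.61, [[0.583, -0.208, 0.052]])]
scene [[0.028, -0.029], [0.0288, -0.0286], [0.1333, 0.0321], [0.1367, 0.0327]]
can_a 0.96 [[0.754 0.129 0.   ]]
can_a 0.75 [[0.73  0.017 0.   ]]
can_a 0.27 [[ 0.61  -0.219  0.   ]]
tape 0.83 [[ 0.613 -0.444  0.   ]]
top [[0.0253, -0.0297], [0.0258, -0.0289], [0.1447, 0.0306], [0.146, 0.0312]]
can_a 0.66 [[0.739 0.129 0.   ]]
tape 0.6 [[ 0.619 -0.442  0.   ]]
tape 0.34 [[ 0.402 -0.37   0.   ]]
```

View pics/s20c.png

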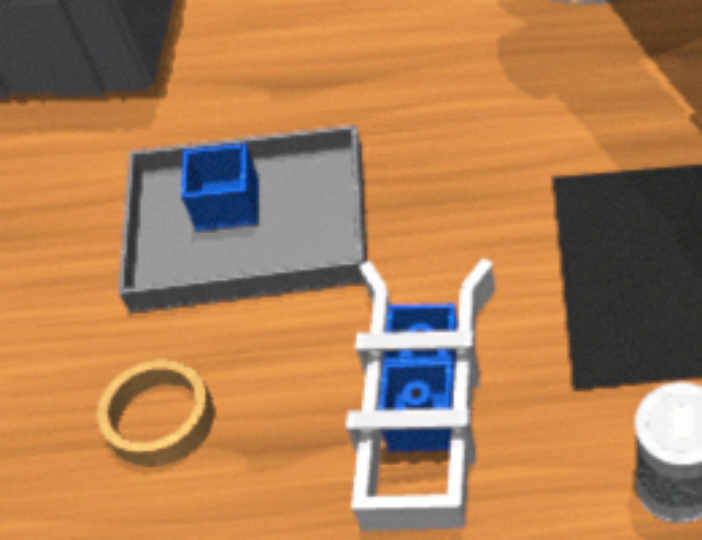

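View pics/t20c.png

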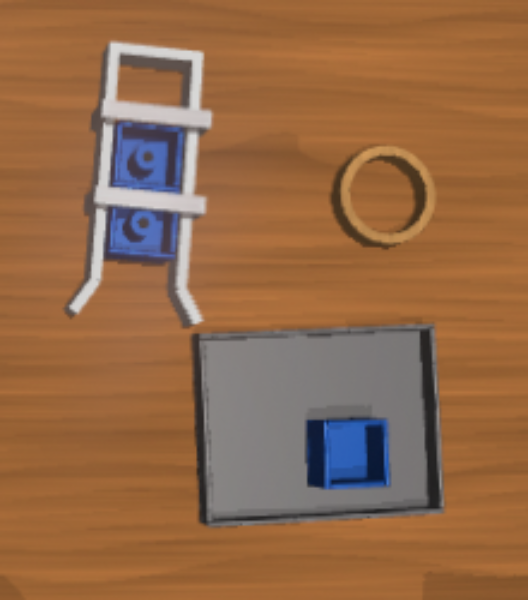

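Both boss feet sit in the lane, at about (235,247) and (234,270) in the scene view. The nearest rim is about 25 mm past the mouth and they are centred within about 2 mm. The empty foot stands flat in the tray, and the arm is clear of everything. Handing in.

```bash
python3 -c "
from h import *
print(finish_job())"
```

```text
the job is handed in; nothing more can be done
None
```

I found three blue feet and turned each one over in two quarter turns on the mat. I handed the job in at about 56 s; it reports no verdict.

- **Boss missing (one foot):** it stands open side up on the tray floor, about 30 mm from the tray's centre along each axis. It was knocked about 4 cm while I was working elsewhere (the expected disturbance), but it stayed flat inside the limits.
- **Boss present (two feet):** they are in the lane in single file, open side up. The nearest rim is about 25 mm past the mouth, and both are within about 2 mm of the centre line.

**Last checks:**
- **Boss presence:** depth inside each foot agreed with what I saw, about 52 mm up at the centre with a boss and about 5 mm (bare plate) without.
- **Cans and tape:** they stand where they were. The networks' positions for them vary by 1–2 cm, and in the last top view only one can was reported.
- **`foot_mid` detector:** it was unreliable and often returned nothing or false hits, so I did not use it.
- **Camera agreement:** the two cameras differ by about 5 mm in x, well inside the tolerances.
- **First attempt at turning:** tilting the first foot outward hit joint limits at about 46°, so I tilted it sideways instead; nothing was disturbed.

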